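Count a batch of plates onto the tipping tray and tip it into the tote

TASK

Make up a batch of three plates: stand the grey tote under the mouth of the feeder's tipping tray, close against the feeder's foot, and feed three plates, no more, from the magazine onto the tray by working the sprung lever through full strokes. Then push up the tray's tail edge so that all three slide out together into the tote, and let the tray come back level and the lever spring back home. Leave the tote upright, the other plates in the magazine, and the other things on the bench where they are.

Things in the scene. Friction and masses are not known exactly. Their poses are not given: they have to be found in the camera images.
- feeder: aluminium hand feeder fixed to the bench. Origin on the bench below the middle of the tray's hinge axis (along this x, 92 mm up). Here: base plate x -74..170, y -28..105, 10 mm thick; magazine x 62..114, y -22..82, 215 mm high; tray x -54..54, y -50..112; hinge posts at x -63 and 60, 106 mm high. The magazine feeds toward -x; the tray tips toward -y
- magazine (a point): middle of the magazine's floor, 133 mm above the bench (feeder x 87, y 30 mm), feeder's axes. Five plates lie stacked in it; each full stroke of the lever pushes the lowest out toward -x, and it drops 28 mm onto the tray
- spout_foot (a point): point on the bench at the middle of the base plate's edge under the tray's mouth (feeder x 0, y -28 mm), feeder's axes. The tote belongs here, on the -y side. The mouth's lip overhangs this edge by 22 mm, 102 mm above the bench when level, 67 mm fully tipped
- tray_floor (a point): middle of the upper face of the tray's floor (105 mm above the bench when level; feeder x 0, y 30 mm); x across the tray, y toward its tail. Inside, the tray is 100 mm wide and 158 mm long, open at the mouth (-y); its walls are 21 mm high on the magazine's side, 44 mm on the other, 48 mm at the tail
- tray_edge (a point): middle of the rolled top edge of the tray's tail wall, on its outer face: level, 153 mm above the bench at feeder x 0, y 112 mm. The wall is 108 mm wide and 51 mm high. Pushed toward -y it swings up and over in an arc about the hinge axis; nothing stands behind it
- tray (a joint): tilt of the tray, rad: 0 level, 0.75 fully tipped (stop), mouth down. Its tail is weighted: 5 to 10 N on the edge tips it when loaded, and it falls back level by itself when let go. The plates begin to slide at about 0.2 to 0.35 rad
- lever_grip (a point): middle of the free part of the lever's grip, a round black bar 16 mm thick, along feeder y, from 38 mm inside to 37 mm outside this point; at rest 229 mm above the bench at feeder x 134, y 122 mm. The flat lever bar meets it 30 mm inside this point. Pivot: feeder x 86, z 30 mm, 205 mm from the grip
- lever (a joint): lever angle, rad: 0 at rest, leaning 0.235 rad back toward feeder +x; 0.47 at the end of a full stroke, the grip pulled toward feeder -x. A spring draws it back (4 N at the grip at rest, 9 N at the end, damped, under a second to return). The next plate drops down only when the lever is all the way back
- tote: loose grey open tote, 150 (x) x 160 (y) x 50 mm high, about 0.35 kg; origin under its centre. Walls 5 mm thick with a rim 10 mm thick and 10 mm high at the top (rim's middle line at x +-70 and y +-75 mm, 40..50 mm high), inner floor 4 mm above the bench
- cobot_foot (a point): middle of the foot, on the bench, of another arm that stands idle here, bolted down: 176 mm across and 300 mm high, an obstacle beside the tote's place; the bench's near edge is 362 mm from it toward the robot (-x), its right edge 345 mm toward -y. The idle arm's tool hangs left of it (over +y), 0.46 m and more above the bench
- plate_1: flat ground aluminium plate with two holes, 40 (x) x 90 (y) x 12 mm, 0.115 kg; origin in the middle of its underside. Lowest in the magazine at the start
- plate_2: flat ground aluminium plate with two holes, 40 (x) x 90 (y) x 12 mm, 0.115 kg; origin in the middle of its underside. Number 2 from the bottom in the magazine at the start
- plate_3: flat ground aluminium plate with two holes, 40 (x) x 90 (y) x 12 mm, 0.115 kg; origin in the middle of its underside. Number 3 from the bottom in the magazine at the start
- plate_4: flat ground aluminium plate with two holes, 40 (x) x 90 (y) x 12 mm, 0.115 kg; origin in the middle of its underside. Number 4 from the bottom in the magazine at the start
- plate_5: flat ground aluminium plate with two holes, 40 (x) x 90 (y) x 12 mm, 0.115 kg; origin in the middle of its underside. Uppermost in the magazine at the start
- usb_charger: white plug-in charger standing on its face with the pins up, 31 mm across, 60 mm tall; origin under its centre
- thread_lock: small red bottle with a white pointed cap, standing, 27 mm across, 82 mm tall; origin under its centre
- tape: roll of black tape lying flat, 62 mm across, 19 mm high; origin under its centre
- spanner: steel spanner lying flat, 152 mm long (along its y), 23 mm wide, 8 mm thick; origin under its centre
- knob_white: white printed two-lobed knob, 29 x 48 x 24 mm; origin under its centre
- knob_grey: dark grey printed two-lobed knob, 29 x 48 x 24 mm; origin under its centre
- notebook: spiral notebook lying flat on the perforated plate left of the feeder, 115 x 79 x 14 mm; origin under its centre
Not all that is in view belongs to the job. Leave any blue look-alike of the plate_5 alone.

How it is judged (in metres and radians):
On the way, in this order (a step that is already met when the one before it is completed fails the run):
1. the three lowest plates lie on the tray together (x of plate_1 in the frame of tray_floor between -0.053 and 0.053 m and y of plate_1 in the frame of tray_floor between -0.08 and 0.08 m and z of plate_1 in the frame of tray_floor between -0.01 and 0.06 m and x of plate_2 in the frame of tray_floor between -0.053 and 0.053 m and y of plate_2 in the frame of tray_floor between -0.08 and 0.08 m and z of plate_2 in the frame of tray_floor between -0.01 and 0.06 m and x of plate_3 in the frame of tray_floor between -0.053 and 0.053 m and y of plate_3 in the frame of tray_floor between -0.08 and 0.08 m and z of plate_3 in the frame of tray_floor between -0.01 and 0.06 m and value of joint tray below 0.08 rad), for 0.2 s.
2. the tray is tipped (value of joint tray above 0.35 rad), for 0.1 s.
At the end, for the whole second after the job is handed in: the three lowest plates lie at rest in the tote, which stands upright under the tray's mouth (centre within 50 mm of its middle line, 140 mm of the foot's edge); the other two are in the magazine; tray level (under 0.05 rad), lever home (under 0.04 rad) (x of plate_1 in the frame of tote between -0.072 and 0.072 m and y of plate_1 in the frame of tote between -0.077 and 0.077 m and z of plate_1 in the frame of tote between -0.005 and 0.048 m and x of plate_2 in the frame of tote between -0.072 and 0.072 m and y of plate_2 in the frame of tote between -0.077 and 0.077 m and z of plate_2 in the frame of tote between -0.005 and 0.048 m and x of plate_3 in the frame of tote between -0.072 and 0.072 m and y of plate_3 in the frame of tote between -0.077 and 0.077 m and z of plate_3 in the frame of tote between -0.005 and 0.048 m and x of plate_4 in the frame of magazine between -0.009 and 0.011 m and y of plate_4 in the frame of magazine between -0.015 and 0.015 m and z of plate_4 in the frame of magazine between -0.008 and 0.047 m and x of plate_5 in the frame of magazine between -0.009 and 0.011 m and y of plate_5 in the frame of magazine between -0.015 and 0.015 m and z of plate_5 in the frame of magazine between -0.008 and 0.047 m and linear speed of each of plate_1, plate_2, plate_3, tote below 0.03 m/s and value of joint tray below 0.05 rad and value of joint lever below 0.04 rad and angle between tote's own z axis and vertical below 0.1 rad and y of tote in the frame of spout_foot above -0.14 m and x of tote in the frame of spout_foot between -0.05 and 0.05 m); the robot touches nothing.
It fails at once if one of the other things on the bench is shifted by more than 30 mm (distance of any of usb_charger, thread_lock, tape, spanner, knob_white, knob_grey, notebook from where it was at the start of the episode above 0.03 m).
It also fails if it takes over 72 s, if anything falls off the work surface, if the arm or the gripper's body presses on something with over 40 N, if the wrist force passes 120 N, or if a joint passes its speed limit or range.

ROBOT

A 6-joint arm with a two-finger parallel gripper is mounted at the origin on a cart in front of the work surface, level with it; the furniture and walls round the work are solid. World frame = base frame: x ahead of the robot, y to its left, z up, the work surface at z = 0. Lengths are in m, angles in degrees, forces in N, time in s.
With the tool pointing down it reaches from about 0.35 to 0.875 m from the base axis. Payload 4.2 kg.
Tool frame: the origin (TCP) lies midway between the tips of the shut fingers; the grasp point (between the pads) lies 19 mm behind it; z points along the fingers, y is the line along which they close (so a half turn about z gives the same grasp; the last joint's range is limited). The gripper opens to 87 mm and grips with 3 to 60 N. Pads are 19 mm wide; open, the fingers measure 117 mm over their backs; the gripper's body (75 mm by 190 mm) begins 51 mm behind the grasp point.
Start: joints at [84.431, 22.042, 0.453, 0, -68.411, -14.817], TCP at [0.218, 0.586, 0.223] pointing down, gripper open.
Joint ranges: [-179.83, 179.83], [-69.29, 118.12], [-61.27, 80.66], [-181.25, 117.63], [-171.15, -9.14], [-177.46, 177.46]. Speed limits (degrees/s): [159.86, 159.86, 180, 180, 180, 180].

INTERFACE

Orientations are given as a 3x3 rotation matrix whose columns are the frame's x, y, z axes.
In Python, from station import sense, capture, camera_params, finish_job gives the robot as it stands.
- The arm moves only by the tool drive_tool, never from a script. Its argument "rows" is a list of rows, each an object of numbers: "tx", "ty", "tz": the shift along the tool's x, y, z in cm; "ax", "ay", "az": the turn, a rotation vector about the tool's x, y, z in rad; "claw": the finger opening in cm, from 0 to 8.7. In form: [{"tx": .., "ty": .., "tz": .., "ax": .., "ay": .., "az": .., "claw": ..}, ...]. A call has 1 to 10 rows; each row shifts and turns the commanded pose from where the row before left it, along the tool's axes as they then stand; what a row does not reach is not made up. A row lasts 1/12 s, in which the tool goes at most 41.7 mm and 7.16 degrees, less where a joint would pass 70% of its speed; a pose out of reach is approached as far as the arm can. A call with a gripper value outside its range is refused whole. The fingers move at their own pace and stop on an object; the grip force is fixed at half the most. Time passes only in rows, so rows that do not move let the fingers close. It gives the time, the measured TCP pose, the force, the opening and the grip force at its end, in the units of the state.
- sense(): the state, without advancing time (a new reading comes with each control period).
- capture(name): name is "side" or "top" or "wrist"; returns (picture, depth): 384x512x3 uint8, red, green, blue; 384x512 float32, m along the optical axis (not along the pixel's ray), 0 where there is no reading.
- camera_params(name): a dict with "intrinsics" (3x3 intrinsics, pixels), "R" (3x3) and "t" (3): a world point X has camera coordinates R X + t; the wrist camera has in their place "tool_from_camera" (4x4, takes a point from camera to tool coordinates, whose origin is the TCP and whose axes are the flange's). Camera axes: x right, y down, z forward; pixel columns grow to the right and rows downward; lengths in m; the calibration is good to about 2 mm. A picture is of the moment at which its call begins: read the wrist's pose just before it. camera_params takes no time and is no camera call.
- finish_job(): hands the job in; it is judged then, once.
The state is a dict: "time_s": time; "joints": joint angles; "joint_velocities": joint speeds; "effort": joint torques, N m; "tcp_pos": TCP position; "ee_rot": TCP orientation; "wrist_force": force on the tool from outside, world axes, zero at the start; "moment": the same for the moment, N m; "gripper_width": opening from 0.0 (shut) to 1.0 (fully open); "gripper_force": force on a finger pad.
Only numpy, scipy, OpenCV 4.12 (cv2) and the standard library are available. Lean on these libraries where they do the work, as an engineer would, in place of code of your own. Each camera call takes 0.05 s, during which the arm holds its last target. There are 200 camera calls.

## Working session

There is one attempt and no reset: what is moved stays moved. The work goes in short steps, Python scripts to look and compute and a tool call to move; the robot and the scene stay as the last step left them, time stands still between calls to the robot, and variables do not carry over. Pictures are saved under pics/ and viewed, at most 10 in all, crops included, and the job is handed in when it is done.

Besides the shell and the picture viewer there is one more tool, called after ">>>" as name(argument=value, ...) on one line, values as JSON. drive_tool: Moves the arm, as the interface text tells. Its arguments: {"type":"object","properties":{"rows":{"type":"array"}},"required":["rows"]}

```bash
mkdir -p pics; ls; python3 - <<'E'
from station import *
import cv2,numpy as np
s=sense();print(s['tcp_pos'],s['ee_rot'],s['time_s'])
for n in('side','top'):
    p,d=capture(n);np.savez(n+'0.npz',p=p,d=d);cv2.imwrite(f'pics/{n}0.png',cv2.resize(p[:,:,::-1],(800,600)))
    c=camera_params(n);print(n,c['intrinsics'],c['R'],c['t'])
print(camera_params('wrist'))
E
```

```text
pics
[0.21746972 0.58528883 0.22145298] [[ 9.37300805e-01 -3.48520801e-01 -6.72150538e-04]
 [-3.48521434e-01 -9.37298458e-01 -2.10006327e-03]
 [ 1.01910070e-04  2.20264987e-03 -9.99997569e-01]] 0.0
side [[365.15217712   0.         254.40809743]
 [  0.         365.15217712 190.44247762]
 [  0.           0.           1.        ]] [[-9.94721660e-01 -1.02606185e-01  8.89123303e-04]
 [-4.44552861e-02  4.23132390e-01 -9.04976634e-01]
 [ 9.24799828e-02 -9.00239386e-01 -4.25460340e-01]] [0.54638491 0.14270762 1.11742407]
top [[429.03007161   0.         251.83415425]
 [  0.         429.03007161 194.08662415]
 [  0.           0.           1.        ]] [[ 0.00254491 -0.99976505  0.02152614]
 [-0.99151483 -0.00532048 -0.12988473]
 [ 0.12996874 -0.02101294 -0.99129541]] [0.06818212 0.55627795 1.44303833]
{'intrinsics': array([[269.97834447,   0.        , 257.81243582],
       [  0.        , 269.97834447, 191.20952692],
       [  0.        ,   0.        ,   1.        ]]), 'tool_from_camera': array([[ 8.16312564e-04, -9.61463881e-01, -2.74930061e-01,
         7.65251059e-02],
       [ 9.99999666e-01,  7.74447179e-04,  2.60827430e-04,
        -9.84643974e-05],
       [-3.78573432e-05, -2.74930182e-01,  9.61464192e-01,
        -1.62482065e-01],
       [ 0.00000000e+00,  0.00000000e+00,  0.00000000e+00,
         1.00000000e+00]])}
```

View pics/side0.png

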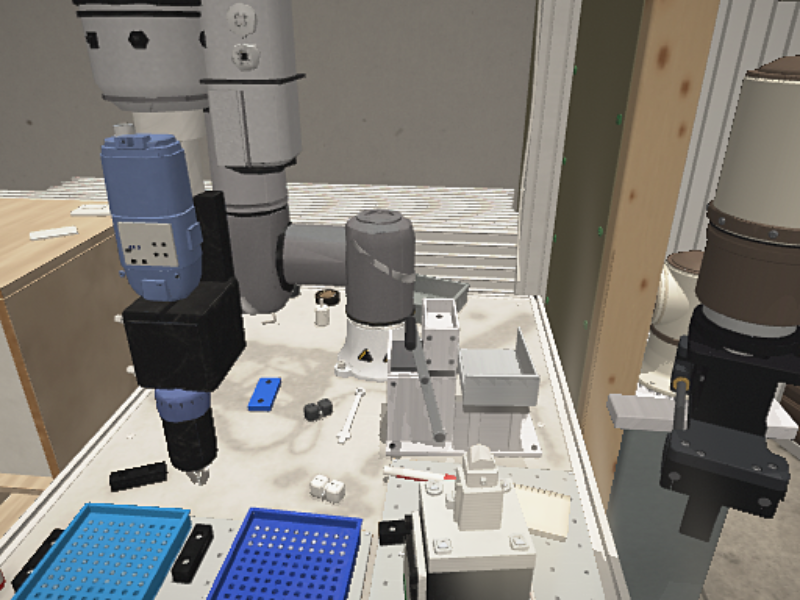

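View pics/top0.png

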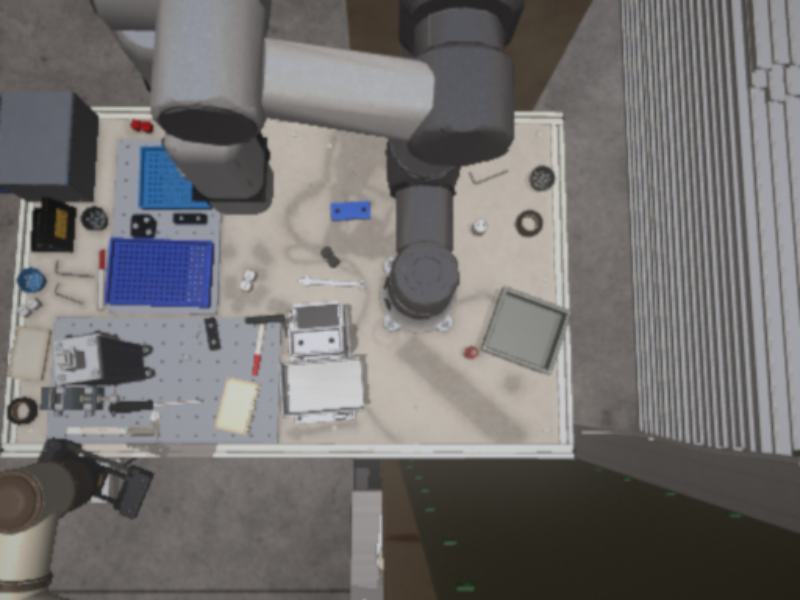

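Side view: feeder at about (465,400), lever grip (412,330), tote behind it (440,292). Top view: tote (525,330), red bottle (472,352), idle arm's foot (420,290), magazine (317,330), tray (325,388), grip (265,320). Blue look-alike plate at (350,211), left alone; there is only one grey tote, and the plates used are those in the magazine.

```bash
cat >h.py <<'E'
from station import *
import cv2,numpy as np
def cloud(n,p,d,pose=None):
    c=camera_params(n);K=c['intrinsics'];v,u=np.mgrid[:384,:512]
    P=np.stack([(u-K[0,2])/K[0,0]*d,(v-K[1,2])/K[1,1]*d,d],-1)
    if n=='wrist':
        T=c['tool_from_camera'];P=P@T[:3,:3].T+T[:3,3];return P@np.array(pose['ee_rot']).T+pose['tcp_pos']
    return (P-c['t'])@c['R']
def look(n):
    s=sense();p,d=capture(n);W=cloud(n,p,d,s);W[d==0]=np.nan;return p,d,W
def rect(m,W,z=None):
    q=W[m][:,:2];q=q[~np.isnan(q).any(1)].astype(np.float32);return cv2.minAreaRect(q),len(q)
E
python3 - <<'E'
from h import *
for n in('top','side'):
    f=np.load(n+'0.npz');p,d=f['p'],f['d'];W=cloud(n,p,d);W[d==0]=np.nan
    g=(np.ptp(p.astype(int),axis=2)<45)
    X,Y,Z=W[...,0],W[...,1],W[...,2]
    if n=='top':
        for (u,v) in [(317,330),(325,388),(265,320),(525,330),(472,352),(480,227),(529,222),(420,290),(330,256),(330,281)]:
            print((u,v),W[int(v/1.5625),int(u/1.5625)].round(3))
        m=np.zeros(X.shape,bool);m[178:245,305:368]=1
        t=m&(Z>.03)&(Z<.06);print('rim',rect(t,W),np.nanmedian(Z[t]))
        for lo,hi in((.19,.225),(.225,.25),(.14,.17),(.12,.14),(.095,.12)):
            m=np.zeros(X.shape,bool);m[185:275,150:237]=1
            t=m&(Z>lo)&(Z<hi);print(lo,hi,rect(t,W), np.nanmin(X[t]),np.nanmax(X[t]),np.nanmin(Y[t]),np.nanmax(Y[t]))
    else:
        m=np.zeros(X.shape,bool);m[185:240,240:300]=1
        t=m&(p.max(2)<60)&(Z>.17)&(Z<.26);print('grip',rect(t,W),np.nanmedian(W[t],0),np.nanmin(W[t],0),np.nanmax(W[t],0))
        for (u,v) in [(410,343),(412,328),(440,304),(500,370),(540,375),(520,335)]: print((u,v),W[int(v/1.5625),int(u/1.5625)].round(3))
c=cv2.imread('pics/top0.png')
f=np.load('top0.npz')['p'][:,:,::-1]
cv2.imwrite('pics/crop1.png',cv2.resize(f[170:290,150:380],(800,417),interpolation=cv2.INTER_CUBIC))
E
```

```text
(317, 330) [0.481 0.224 0.214]
(325, 388) [0.371 0.213 0.103]
(265, 320) [0.499 0.319 0.235]
(525, 330) [ 0.502 -0.227  0.004]
(472, 352) [ 0.448 -0.096  0.075]
(480, 227) [ 0.73  -0.122  0.038]
(529, 222) [ 0.752 -0.241 -0.001]
(420, 290) [0.547 0.03  0.303]
(330, 256) [0.667 0.214 0.021]
(330, 281) [ 0.614  0.214 -0.002]
rim (((0.4909649193286896, -0.21508991718292236), (0.16506020724773407, 0.1655942052602768), 68.92605590820312), 562) 0.04915193938909807
0.19 0.225 (((0.46154969930648804, 0.23150816559791565), (0.12422364950180054, 0.05996689945459366), 88.68933868408203), 559) 0.43235631600282814 0.4928243787806212 0.16975268330340645 0.2930894951906747
0.225 0.25 (((0.49808838963508606, 0.32039859890937805), (0.01579001359641552, 0.07473067939281464), 5.147515296936035), 134) 0.48990442063422673 0.5086637379644398 0.28317912456255245 0.35771706981813095
0.14 0.17 (((0.4290664494037628, 0.22537440061569214), (0.2225150614976883, 0.1624976396560669), 5.464996337890625), 555) 0.3149625441994503 0.5429345565480173 0.13404477872641374 0.30294625148182636
0.12 0.14 (((0.43099144101142883, 0.22357290983200073), (0.2175041288137436, 0.15671508014202118), 4.890425205230713), 237) 0.3174717428740233 0.5434748309804044 0.1449406370943498 0.3004279375169162
0.095 0.12 (((0.41897329688072205, 0.22115576267242432), (0.23081055283546448, 0.15858660638332367), 4.703541278839111), 1627) 0.3070817399489746 0.538266101132709 0.13502948265415918 0.29978668907017847
grip (((0.4924476146697998, 0.27186545729637146), (0.16972264647483826, 0.030029041692614555), 80.10482788085938), 137) [0.49888146 0.3326692  0.23528228] [0.46336362 0.18992165 0.19172021] [0.50990497 0.35684072 0.23806668]
(410, 343) [0.498 0.353 0.234]
(412, 328) [0.499 0.314 0.236]
(440, 304) [0.464 0.175 0.207]
(500, 370) [0.361 0.197 0.104]
(540, 375) [ 0.269  0.043 -0.001]
(520, 335) [0.33  0.149 0.143]
```

View pics/crop1.png

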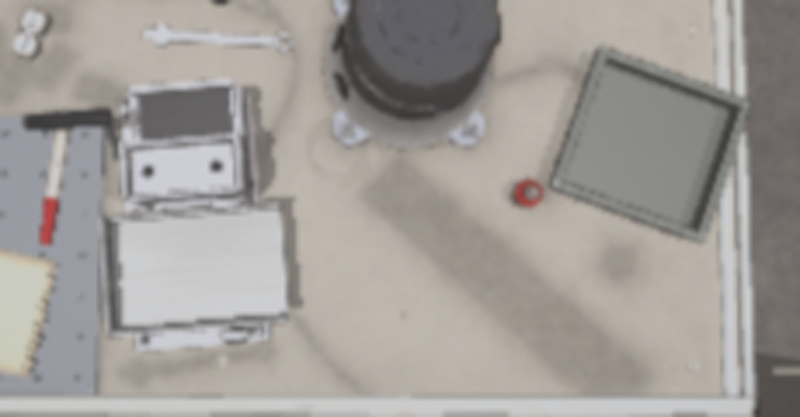

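Crop: tote corners at (600,48), (742,103), (703,238), (553,187); bottle (528,192) stands between the tote and the feeder; two-holed plate visible in the magazine at (180,170). The choices are clear. The plan is to swing over, grip the tote's far (-y) rim and slide it round the bottle.

```bash
cat >pl.py <<'E'
import json,sys,numpy as np
from scipy.spatial.transform import Rotation as Ro, Slerp
def yawR(a,tilt=None):
    a=np.radians(a);c,s=np.cos(a),np.sin(a);return np.array([[c,s,0],[s,-c,0],[0,0,-1.]])
def plan(wps,claw,start=None):
    """wps: (pos,R,nrows); start=(pos,R) or saved command"""
    if start is None: j=json.load(open('cmd.json'));p,R=np.array(j[0]),np.array(j[1])
    else: p,R=np.array(start[0]),np.array(start[1])
    out=[]
    for q,S,n in wps:
        p0,q=p.copy(),np.array(q);sl=Slerp([0,1],Ro.from_matrix([R,S]))
        for i in range(1,n+1):
            t=(R.T@(p0+(q-p0)*i/n-p)*100).round(2);a=Ro.from_matrix(R.T@sl(i/n).as_matrix()).as_rotvec().round(3)
            p=p+R@t/100;R=R@Ro.from_rotvec(a).as_matrix()
            r=dict(zip(('tx','ty','tz','ax','ay','az'),(float(x)+0. for x in (*t,*a))));r={k:v for k,v in r.items() if v};r['claw']=claw;out.append(r)
    json.dump([p.tolist(),R.tolist()],open('cmd.json','w'))
    for k in range(0,len(out),10):print(json.dumps(out[k:k+10]))
E
python3 - <<'E'
from h import *
from pl import *
f=np.load('top0.npz');p,d=f['p'],f['d'];W=cloud('top',p,d);W[d==0]=np.nan;X,Y,Z=W[...,0],W[...,1],W[...,2]
m=np.zeros(X.shape,bool);m[120:230,240:300]=1
t=m&(Z>.285)&(Z<.315);print('foot top',cv2.minEnclosingCircle(W[t][:,:2].astype(np.float32)))
t=m&(Z>.32);print('above',np.nanmin(X[t]),np.nanmin(W[t],0),np.nanmax(W[t],0))
t=m&(Z>.015)&(Z<.3)&(Y>-.12)&(Y<.15)&(X<.6);print('flange',np.nanmin(X[t]),np.nanmin(Y[t]),np.nanmax(Y[t]))
m=np.zeros(X.shape,bool);m[150:270,345:375]=1;t=m&(Y<-.3)&(Z>.003)&(Z<.2)
print('rail', np.nanpercentile(Z[m&(Y<-.305)&(Y>-.33)],[5,50,95]))
R0=np.array([[.9373,-.3485,0],[-.3485,-.9373,0],[0,0,-1]])
plan([([.33,.30,.36],yawR(-90),10),([.35,.05,.36],yawR(-135),7),([.44,-.24,.30],yawR(-201),10)],8.7,([.218,.586,.223],R0))
E
```

```text
foot top ((0.5799845457077026, 0.017263144254684448), 0.06029843911528587)Traceback (most recent call last):
  File "<stdin>", line 6, in <module>
    res = np.fmin.reduce(a, axis=axis, out=out, **kwargs)
ValueError: zero-size array to reduction operation fmin which has no identity
```

```bash
python3 - <<'E'
from h import *
from pl import *
f=np.load('top0.npz');p,d=f['p'],f['d'];W=cloud('top',p,d);W[d==0]=np.nan;X,Y,Z=W[...,0],W[...,1],W[...,2]
m=np.zeros(X.shape,bool);m[120:230,240:300]=1
for a in np.arange(.02,.32,.05):
    t=m&(Z>a)&(Z<a+.05)&(Y>-.12)&(Y<.15);
    if t.sum():print(a.round(2),t.sum(),np.nanmin(W[t],0),np.nanmax(W[t],0))
m=np.zeros(X.shape,bool);m[150:270,345:375]=1
print('rail', np.nanpercentile(Z[m&(Y<-.305)&(Y>-.33)],[5,50,95]),np.nanmax(d[80:180,250:300]),np.nanmin(d[80:180,250:300]))
R0=np.array([[.9373,-.3485,0],[-.3485,-.9373,0],[0,0,-1]])
plan([([.33,.30,.36],yawR(-90),10),([.35,.05,.36],yawR(-135),7),([.44,-.24,.30],yawR(-201),10)],8.7,([.218,.586,.223],R0))
E
```

```text
0.02 329 [ 0.4365083  -0.09116377  0.02001885] [0.65362603 0.09742275 0.06928321]
0.07 94 [ 0.5130692  -0.04272366  0.07000402] [0.59146016 0.08477416 0.11973507]
0.12 68 [ 0.51277322 -0.02809647  0.12008859] [0.78101961 0.08598969 0.16867691]
0.17 89 [ 0.51373705 -0.04702629  0.170332  ] [0.77428639 0.08358419 0.21959091]
0.22 953 [ 0.51485396 -0.04584487  0.22001184] [0.75736251 0.08373568 0.26994529]
0.27 2043 [ 0.51684626 -0.04410944  0.27000748] [0.74714742 0.08090326 0.30781303]
rail [-0.01543012 -0.00238524  0.01620868] 1.5642341 0.0
[{"tx": 2.05, "ty": 2.29, "tz": -1.37, "az": 0.121, "claw": 8.7}, {"tx": 2.3, "ty": 2.03, "tz": -1.37, "az": 0.122, "claw": 8.7}, {"tx": 2.54, "ty": 1.73, "tz": -1.37, "az": 0.121, "claw": 8.7}, {"tx": 2.73, "ty": 1.41, "tz": -1.37, "az": 0.122, "claw": 8.7}, {"tx": 2.88, "ty": 1.07, "tz": -1.37, "az": 0.121, "claw": 8.7}, {"tx": 2.99, "ty": 0.71, "tz": -1.37, "az": 0.122, "claw": 8.7}, {"tx": 3.05, "ty": 0.35, "tz": -1.37, "az": 0.121, "claw": 8.7}, {"tx": 3.07, "ty": -0.03, "tz": -1.37, "az": 0.122, "claw": 8.7}, {"tx": 3.05, "ty": -0.4, "tz": -
[... 414 characters left out ...]
}, {"tx": 2.61, "ty": -2.45, "az": 0.112, "claw": 8.7}, {"tx": 1.41, "ty": -2.69, "tz": 0.6, "az": 0.115, "claw": 8.7}, {"tx": 1.1, "ty": -2.83, "tz": 0.6, "az": 0.115, "claw": 8.7}, {"tx": 0.77, "ty": -2.94, "tz": 0.6, "az": 0.116, "claw": 8.7}]
[{"tx": 0.42, "ty": -3.01, "tz": 0.6, "az": 0.115, "claw": 8.7}, {"tx": 0.07, "ty": -3.03, "tz": 0.6, "az": 0.115, "claw": 8.7}, {"tx": -0.28, "ty": -3.03, "tz": 0.6, "az": 0.115, "claw": 8.7}, {"tx": -0.62, "ty": -2.97, "tz": 0.6, "az": 0.115, "claw": 8.7}, {"tx": -0.96, "ty": -2.88, "tz": 0.6, "az": 0.116, "claw": 8.7}, {"tx": -1.29, "ty": -2.75, "tz": 0.6, "az": 0.115, "claw": 8.7}, {"tx": -1.59, "ty": -2.59, "tz": 0.6, "az": 0.115, "claw": 8.7}]
```

>>> drive_tool(rows=[{"tx":2.1,"ty":2.3,"tz":-1.4,"az":0.12,"claw":8.7},{"tx":2.3,"ty":2.0,"tz":-1.4,"az":0.12,"claw":8.7},{"tx":2.5,"ty":1.7,"tz":-1.4,"az":0.12,"claw":8.7},{"tx":2.7,"ty":1.4,"tz":-1.4,"az":0.12,"claw":8.7},{"tx":2.9,"ty":1.1,"tz":-1.4,"az":0.12,"claw":8.7},{"tx":3.0,"ty":0.7,"tz":-1.4,"az":0.12,"claw":8.7},{"tx":3.0,"ty":0.4,"tz":-1.4,"az":0.12,"claw":8.7},{"tx":3.1,"az":0.12,"tz":-1.4,"claw":8.7},{"tx":3.0,"ty":-0.4,"tz":-1.4,"az":0.12,"claw":8.7},{"tx":3.0,"ty":-0.8,"tz":-1.4,"az":0.12,"claw":8.7}])

```text
invalid input at $.rows[0]: expected keys tx, ty, tz, ax, ay, az, claw
```

```bash
python3 - <<'E'
from h import *
p,d,W=look('wrist');s=sense();print(s['tcp_pos'],s['ee_rot'][0])
np.savez('w1.npz',p=p,W=W);cv2.imwrite('pics/w1.png',p[:,:,::-1])
E
```

```text
[0.21752613 0.58544291 0.2217275 ] [ 9.37329263e-01 -3.48444584e-01 -4.73341677e-04]
```

View pics/w1.png

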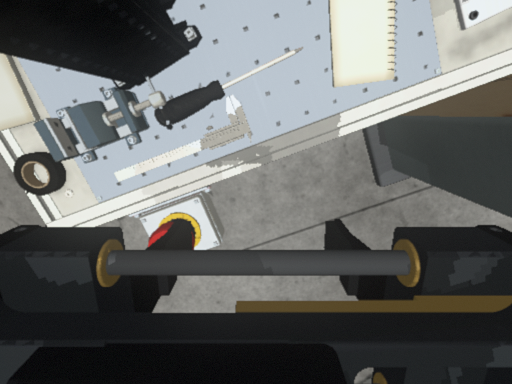

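The picture only shows the starting place: notebook at (365,45), fingers at (175,245) and (345,245). The call was refused because every key must be given.

>>> drive_tool(rows=[{"tx":2.1,"ty":2.3,"tz":-1.4,"ax":0,"ay":0,"az":0.12,"claw":8.7},{"tx":2.3,"ty":2.0,"tz":-1.4,"ax":0,"ay":0,"az":0.12,"claw":8.7},{"tx":2.5,"ty":1.7,"tz":-1.4,"ax":0,"ay":0,"az":0.12,"claw":8.7},{"tx":2.7,"ty":1.4,"tz":-1.4,"ax":0,"ay":0,"az":0.12,"claw":8.7},{"tx":2.9,"ty":1.1,"tz":-1.4,"ax":0,"ay":0,"az":0.12,"claw":8.7},{"tx":3.0,"ty":0.7,"tz":-1.4,"ax":0,"ay":0,"az":0.12,"claw":8.7},{"tx":3.0,"ty":0.4,"tz":-1.4,"ax":0,"ay":0,"az":0.12,"claw":8.7},{"tx":3.1,"ty":0,"tz":-1.4,"ax":0,"ay":0,"az":0.12,"claw":8.7},{"tx":3.0,"ty":-0.4,"tz":-1.4,"ax":0,"ay":0,"az":0.12,"claw":8.7},{"tx":3.0,"ty":-0.8,"tz":-1.4,"ax":0,"ay":0,"az":0.12,"claw":8.7}])

```text
time_s: 0.98
tcp_pos: [0.3314, 0.2993, 0.3631]
ee_rot: [[0.01, -1.0, -0.0], [-1.0, -0.01, -0.0], [0.0, 0.0, -1.0]]
wrist_force: [1.6, -0.1, 1.0]
gripper_width: 1.001
gripper_force: 0.0
```

```bash
sed -i "s/r={k:v for k,v in r.items() if v};//" pl.py; python3 - <<'E'
from h import *
p,d,W=look('wrist');s=sense();print(s['tcp_pos'],np.array(s['ee_rot'])[:,0],s['wrist_force'])
np.savez('w1.npz',p=p,W=W);cv2.imwrite('pics/w2.png',p[:,:,::-1])
E
```

```text
[0.33317775 0.29626559 0.36693064] [ 0.00234113 -0.99999429 -0.00243653] [ 0.20213074 -2.15468817  2.54694698]
```

View pics/w2.png

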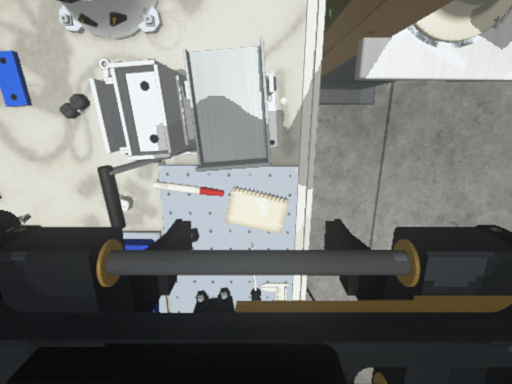

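Wrist view: tray at (230,105) with tail edge (232,160), magazine (150,105), grip from (103,168) to (117,222). Measure the feeder's pose from these, and plan the next leg.

```bash
cat >feeder.py <<'E'
import numpy as np
E
python3 - <<'E'
from h import *
from pl import *
f=np.load('w1.npz');W=f['W'];p=f['p'];X,Y,Z=W[...,0],W[...,1],W[...,2]
def show(n,t):
    if t.sum()>5: r,k=rect(t,W);print(n,k,np.round([*r[0],*r[1],r[2]],4),np.nanmedian(Z[t]).round(4))
B=np.zeros(X.shape,bool)
def box(v0,v1,u0,u1):
    b=B.copy();b[v0:v1,u0:u1]=1;return b
show('grip',box(150,230,90,130)&(Z>.2)&(p.max(2)<80))
show('mag',box(50,160,90,190)&(Z>.19)&(Z<.23)&(p.max(2)>90))
show('trayfloor',box(40,170,180,270)&(Z>.095)&(Z<.112))
t=box(40,170,180,270)&(Z>.142)&(Z<.16);show('walls',t)
show('tailedge',t&(Y>.285)&(X<.44));show('sidewall',t&(Y<.28)&(X<.35))
plan([([.35,.05,.36],yawR(-135),7),([.44,-.24,.30],yawR(-201),10)],8.7,([.3325,.299,.363],yawR(-89.5)))
E
```

```text
grip 856 [ 0.4583  0.2843  0.148   0.0653 39.4216] 0.2363
mag 4891 [0.4621 0.2228 0.0522 0.1095 4.7686] 0.1954
trayfloor 7812 [0.3792 0.2148 0.1296 0.1592 4.3384] 0.1055
walls 776 [0.3812 0.2192 0.1204 0.1598 4.9598] 0.1502
tailedge 341 [0.3686 0.2951 0.1048 0.0079 6.2369] 0.1556
sidewall 363 [3.2380e-01 2.0720e-01 4.1000e-03 1.4580e-01 4.9999e+00] 0.149
[{"tx": 3.56, "ty": -0.22, "tz": 0.04, "ax": 0.0, "ay": 0.0, "az": 0.113, "claw": 8.7}, {"tx": 3.51, "ty": -0.62, "tz": 0.05, "ax": 0.0, "ay": 0.0, "az": 0.114, "claw": 8.7}, {"tx": 3.42, "ty": -1.01, "tz": 0.04, "ax": 0.0, "ay": 0.0, "az": 0.113, "claw": 8.7}, {"tx": 3.28, "ty": -1.4, "tz": 0.04, "ax": 0.0, "ay": 0.0, "az": 0.114, "claw": 8.7}, {"tx": 3.11, "ty": -1.75, "tz": 0.04, "ax": 0.0, "ay": 0.0, "az": 0.113, "claw": 8.7}, {"tx": 2.88, "ty": -2.1, "tz": 0.05, "ax": 0.0, "ay": 0.0, "az": 0.114, "claw": 8.7}, {"tx": 2.63, "ty": -2.41, "tz": 0.04, "ax": 0.0, "ay": 0.0, "az": 0.113, "claw": 8.7}, {"tx": 1.41, "ty": -2.69, "tz": 0.6, "ax": 0.0, "ay": 0.0, "az": 0.115, "claw": 8.7}, {"tx": 1.1, "ty": -2.83, "tz": 0.6, "ax": 0.0, "ay": 0.0, "az": 0.115, "claw": 8.7}, {"tx": 0.77, "ty": -2.94, "tz": 0.6, "ax": 0.0, "ay": 0.0, "az": 0.116, "claw": 8.7}]
[{"tx": 0.42, "ty": -3.0, "tz": 0.6, "ax": 0.0, "ay": 0.0, "az": 0.115, "claw": 8.7}, {"tx": 0.07, "ty": -3.04, "tz": 0.6, "ax": 0.0, "ay": 0.0, "az": 0.115, "claw": 8.7}, {"tx": -0.28, "ty": -3.02, "tz": 0.6, "ax": 0.0, "ay": 0.0, "az": 0.115, "claw": 8.7}, {"tx": -0.62, "ty": -2.97, "tz": 0.6, "ax": 0.0, "ay": 0.0, "az": 0.115, "claw": 8.7}, {"tx": -0.96, "ty": -2.88, "tz": 0.6, "ax": 0.0, "ay": 0.0, "az": 0.116, "claw": 8.7}, {"tx": -1.29, "ty": -2.75, "tz": 0.6, "ax": 0.0, "ay": 0.0, "az": 0.115, "claw": 8.7}, {"tx": -1.59, "ty": -2.59, "tz": 0.6, "ax": 0.0, "ay": 0.0, "az": 0.115, "claw": 8.7}]
```

>>> drive_tool(rows=[{"tx":3.6,"ty":-0.2,"tz":0,"ax":0,"ay":0,"az":0.113,"claw":8.7},{"tx":3.5,"ty":-0.6,"tz":0,"ax":0,"ay":0,"az":0.113,"claw":8.7},{"tx":3.4,"ty":-1.0,"tz":0,"ax":0,"ay":0,"az":0.113,"claw":8.7},{"tx":3.3,"ty":-1.4,"tz":0,"ax":0,"ay":0,"az":0.113,"claw":8.7},{"tx":3.1,"ty":-1.8,"tz":0,"ax":0,"ay":0,"az":0.113,"claw":8.7},{"tx":2.9,"ty":-2.1,"tz":0,"ax":0,"ay":0,"az":0.113,"claw":8.7},{"tx":2.6,"ty":-2.4,"tz":0,"ax":0,"ay":0,"az":0.113,"claw":8.7},{"tx":1.4,"ty":-2.7,"tz":0.6,"ax":0,"ay":0,"az":0.115,"claw":8.7},{"tx":1.1,"ty":-2.8,"tz":0.6,"ax":0,"ay":0,"az":0.115,"claw":8.7},{"tx":0.8,"ty":-2.9,"tz":0.6,"ax":0,"ay":0,"az":0.115,"claw":8.7}])

```text
time_s: 1.87
tcp_pos: [0.3777, -0.0361, 0.3445]
ee_rot: [[-0.903, -0.43, 0.001], [-0.43, 0.903, 0.001], [-0.001, 0.0, -1.0]]
wrist_force: [0.5, 0.1, -0.7]
gripper_width: 1.0
gripper_force: 0.0
```

>>> drive_tool(rows=[{"tx":0.4,"ty":-3.0,"tz":0.6,"ax":0,"ay":0,"az":0.115,"claw":8.7},{"tx":0.1,"ty":-3.0,"tz":0.6,"ax":0,"ay":0,"az":0.115,"claw":8.7},{"tx":-0.3,"ty":-3.0,"tz":0.6,"ax":0,"ay":0,"az":0.115,"claw":6},{"tx":-0.6,"ty":-3.0,"tz":0.6,"ax":0,"ay":0,"az":0.115,"claw":5},{"tx":-1.0,"ty":-2.9,"tz":0.6,"ax":0,"ay":0,"az":0.115,"claw":4},{"tx":-1.3,"ty":-2.8,"tz":0.6,"ax":0,"ay":0,"az":0.115,"claw":3},{"tx":-1.6,"ty":-2.6,"tz":0.6,"ax":0,"ay":0,"az":0.115,"claw":3},{"tx":0,"ty":0,"tz":0,"ax":0,"ay":0,"az":0,"claw":3},{"tx":0,"ty":0,"tz":0,"ax":0,"ay":0,"az":0,"claw":3}])

```text
time_s: 2.62
tcp_pos: [0.4431, -0.2383, 0.3011]
ee_rot: [[-0.937, 0.35, -0.003], [0.35, 0.937, 0.001], [0.003, -0.0, -1.0]]
wrist_force: [-0.2, 0.4, -0.1]
gripper_width: 0.559
gripper_force: 0.0
```

```bash
python3 - <<'E'
from h import *
for n in('wrist','top'):
    p,d,W=look(n);X,Y,Z=W[...,0],W[...,1],W[...,2]
    r=(Z>.042)&(Z<.056)&(X>.37)&(X<.62)&(Y>-.34)&(Y<-.105)&(np.ptp(p.astype(int),axis=2)<40)
    q,k=rect(r,W);print(n,k,q,np.nanmedian(Z[r]))
    hsv=cv2.cvtColor(p,cv2.COLOR_RGB2HSV);b=(hsv[...,1]>150)&((hsv[...,0]<8)|(hsv[...,0]>172))&(abs(Y+.1)<.06)&(abs(X-.45)<.08)
    print('bottle',b.sum(),np.nanmean(W[b],0) if b.any() else'')
    if n=='wrist':cv2.imwrite('pics/w3.png',p[:,:,::-1])
s=sense();print(s['tcp_pos'],np.array(s['ee_rot'])[:,0],s['joints'],s['wrist_force'])
E
```

```text
wrist 2228 ((0.5016899108886719, -0.21503157913684845), (0.1768473982810974, 0.15051619708538055), 69.70570373535156) 0.050073722725266445
bottle 90 [ 0.44658094 -0.10714922  0.04583584]
top 54 ((0.42862915992736816, -0.19047647714614868), (0.17222602665424347, 0.03280109167098999), 82.21202850341797) 0.0489098261962737
bottle 0 
[ 0.44309203 -0.23702096  0.30241733] [-9.37822979e-01  3.47113483e-01  5.39114971e-04] [-9.60725325e+00  7.11894474e+00 -8.31303783e+00 -1.01783467e-02
 -7.45975988e+01 -1.00700909e+02] [ 0.34806879  0.33514164 -0.06709746]
```

View pics/w3.png

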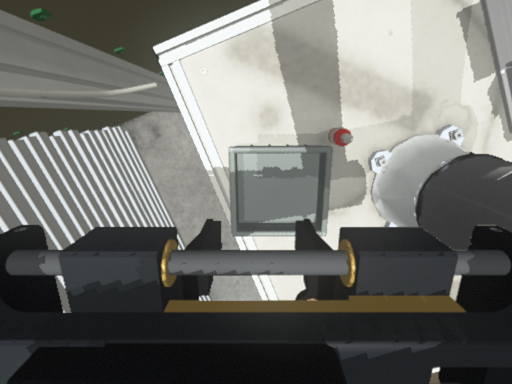

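Wrist view: tote rim from (230,146) to (330,235), square to the tool; its -y wall is the left one at column 234, the bottle at (342,137), the bench rail left at (215,180). Measure the rim in tool axes.

```bash
python3 - <<'E'
from h import *
s=sense();p,d,W=look('wrist');R=np.array(s['ee_rot']);T=(W-s['tcp_pos'])@R
B=np.zeros(d.shape,bool);B[135:240,222:338]=1
Z=W[...,2];r=B&(Z>.045)&(Z<.056)
x,y=T[r][:,0],T[r][:,1]
print(np.percentile(x,[1,99]),np.percentile(y,[1,99]))
for v in(165,185,205,220):
    k=r[v];print(v,[ (u,*(T[v,u]*1000).round(0).astype(int)) for u in np.where(k)[0]][:12],[ (u,*(T[v,u]*1000).round(0).astype(int)) for u in np.where(k)[0]][-8:])
for u in(260,290):
    k=r[:,u];print(u,[ (v,*(T[v,u]*1000).round(0).astype(int)) for v in np.where(k)[0]])
print('rail',[(u,*(W[185,u]*1000).round(0)) for u in range(195,240,3)])
E
```

```text
[-0.121184    0.03110562] [-0.0468024  0.118014 ]
165 [(np.int64(228), np.int64(-2), np.int64(-46), np.int64(252)), (np.int64(229), np.int64(-2), np.int64(-45), np.int64(251)), (np.int64(230), np.int64(-2), np.int64(-43), np.int64(252)), (np.int64(231), np.int64(-2), np.int64(-41), np.int64(251)), (np.int64(232), np.int64(-2), np.int64(-40), np.int64(252)), (np.int64(233), np.int64(-3), np.int64(-39), np.int64(253)), (np.int64(323), np.int64(-3), np.int64(103), np.int64(257)), (np.int64(324), np.int64(-2), np.int64(103), np.int64(253)), (np.int64(325), np.int64(-2), np.int64(105), np.int64(252)), (np.int64(326), np.int64(-2), np.int64(106), np.int64(252)), (np.int64(327), np.int64(-2), np.int64(108), np.int64(252)), (np.int64(328), np.int64(-2), np.int64(109), np.int64(251))] [(np.int64(233), np.int64(-3), np.int64(-39), np.int64(253)), (np.int64(323), np.int64(-3), np.int64(103), np.int64(257)), (np.int64(324), np.int64(-2), np.int64(103), np.int64(253)), (np.int64(325), np.int64(-2), np.int64(105), np.int64(252)), (np.int64(326), np.int64(-2), np.int64(106), np.int64(252)), (np.int
[... 5338 characters left out ...]
p.float64(599.0), np.float64(-557.0), np.float64(-799.0)), (210, np.float64(604.0), np.float64(-542.0), np.float64(-795.0)), (213, np.float64(460.0), np.float64(-328.0), np.float64(-1.0)), (216, np.float64(462.0), np.float64(-323.0), np.float64(-0.0)), (219, np.float64(466.0), np.float64(-321.0), np.float64(-12.0)), (222, np.float64(468.0), np.float64(-316.0), np.float64(-11.0)), (225, np.float64(468.0), np.float64(-308.0), np.float64(-0.0)), (228, np.float64(469.0), np.float64(-303.0), np.float64(1.0)), (231, np.float64(461.0), np.float64(-289.0), np.float64(50.0)), (234, np.float64(462.0), np.float64(-284.0), np.float64(50.0)), (237, np.float64(474.0), np.float64(-287.0), np.float64(6.0))]
```

>>> drive_tool(rows=[{"tx":-1.6,"ty":-0.8,"tz":3.4,"ax":0,"ay":0,"az":0,"claw":3},{"tx":-1.5,"ty":-0.8,"tz":3.4,"ax":0,"ay":0,"az":0,"claw":3},{"tx":-1.6,"ty":-0.9,"tz":3.4,"ax":0,"ay":0,"az":0,"claw":3},{"tx":-1.5,"ty":-0.8,"tz":3.4,"ax":0,"ay":0,"az":0,"claw":3},{"tx":-1.5,"ty":-0.9,"tz":3.4,"ax":0,"ay":0,"az":0,"claw":3},{"tx":0,"ty":0,"tz":3,"ax":0,"ay":0,"az":0,"claw":3},{"tx":0,"ty":0,"tz":3,"ax":0,"ay":0,"az":0,"claw":3},{"tx":0,"ty":0,"tz":2.5,"ax":0,"ay":0,"az":0,"claw":3},{"tx":0,"ty":0,"tz":1.9,"ax":0,"ay":0,"az":0,"claw":3},{"tx":0,"ty":0,"tz":0,"ax":0,"ay":0,"az":0,"claw":3}])

```text
time_s: 3.6
tcp_pos: [0.4985, -0.3013, 0.0251]
ee_rot: [[-0.938, 0.346, -0.007], [0.346, 0.938, 0.003], [0.008, 0.0, -1.0]]
wrist_force: [-0.6, 1.1, 0.2]
gripper_width: 0.344
gripper_force: 0.0
```

>>> drive_tool(rows=[{"tx":0,"ty":0,"tz":0,"ax":0,"ay":0,"az":0,"claw":0},{"tx":0,"ty":0,"tz":0,"ax":0,"ay":0,"az":0,"claw":0},{"tx":0,"ty":0,"tz":0,"ax":0,"ay":0,"az":0,"claw":0},{"tx":0,"ty":0,"tz":0,"ax":0,"ay":0,"az":0,"claw":0},{"tx":0,"ty":0,"tz":0,"ax":0,"ay":0,"az":0,"claw":0}])

```text
time_s: 4.02
tcp_pos: [0.5021, -0.3036, 0.0304]
ee_rot: [[-0.938, 0.347, 0.003], [0.347, 0.938, -0.001], [-0.003, 0.0, -1.0]]
wrist_force: [-1.1, 1.7, 5.0]
gripper_width: 0.112
gripper_force: 30.0
```

```bash
python3 - <<'E'
from pl import *
o=np.array([.0314,.075,0])
def T(c,y,z=.032): return (np.array([*c,z])-yawR(y)@o),yawR(y)
plan([(*T((.42,-.225),159.7),4),(*T((.335,-.22),185),6),(*T((.335,0),185),10),(*T((.377,.069),185),4)],0,([.5021,-.3036,.0304],yawR(159.7)))
E
```

```text
[{"tx": 1.82, "ty": -0.74, "tz": -0.04, "ax": 0.0, "ay": 0.0, "az": 0.0, "claw": 0}, {"tx": 1.82, "ty": -0.75, "tz": -0.04, "ax": 0.0, "ay": 0.0, "az": 0.0, "claw": 0}, {"tx": 1.83, "ty": -0.74, "tz": -0.04, "ax": 0.0, "ay": 0.0, "az": 0.0, "claw": 0}, {"tx": 1.82, "ty": -0.75, "tz": -0.04, "ax": 0.0, "ay": 0.0, "az": 0.0, "claw": 0}, {"tx": 0.87, "ty": -0.07, "tz": 0.0, "ax": 0.0, "ay": 0.0, "az": -0.074, "claw": 0}, {"tx": 0.88, "ty": 0.0, "tz": 0.0, "ax": 0.0, "ay": 0.0, "az": -0.073, "claw": 0}, {"tx": 0.87, "ty": 0.06, "tz": 0.0, "ax": 0.0, "ay": 0.0, "az": -0.074, "claw": 0}, {"tx": 0.87, "ty": 0.12, "tz": 0.0, "ax": 0.0, "ay": 0.0, "az": -0.073, "claw": 0}, {"tx": 0.86, "ty": 0.19, "tz": 0.0, "ax": 0.0, "ay": 0.0, "az": -0.074, "claw": 0}, {"tx": 0.84, "ty": 0.25, "tz": 0.0, "ax": 0.0, "ay": 0.0, "az": -0.074, "claw": 0}]
[{"tx": -0.19, "ty": 2.19, "tz": 0.0, "ax": 0.0, "ay": 0.0, "az": 0.0, "claw": 0}, {"tx": -0.2, "ty": 2.19, "tz": 0.0, "ax": 0.0, "ay": 0.0, "az": 0.0, "claw": 0}, {"tx": -0.19, "ty": 2.19, "tz": 0.0, "ax": 0.0, "ay": 0.0, "az": 0.0, "claw": 0}, {"tx": -0.19,
[... 183 characters left out ...]
0, "ax": 0.0, "ay": 0.0, "az": 0.0, "claw": 0}, {"tx": -0.19, "ty": 2.19, "tz": 0.0, "ax": 0.0, "ay": 0.0, "az": 0.0, "claw": 0}, {"tx": -0.19, "ty": 2.19, "tz": 0.0, "ax": 0.0, "ay": 0.0, "az": 0.0, "claw": 0}, {"tx": -0.2, "ty": 2.19, "tz": 0.0, "ax": 0.0, "ay": 0.0, "az": 0.0, "claw": 0}, {"tx": -0.19, "ty": 2.19, "tz": 0.0, "ax": 0.0, "ay": 0.0, "az": 0.0, "claw": 0}]
[{"tx": -1.2, "ty": 1.63, "tz": 0.0, "ax": 0.0, "ay": 0.0, "az": 0.0, "claw": 0}, {"tx": -1.19, "ty": 1.62, "tz": 0.0, "ax": 0.0, "ay": 0.0, "az": 0.0, "claw": 0}, {"tx": -1.2, "ty": 1.63, "tz": 0.0, "ax": 0.0, "ay": 0.0, "az": 0.0, "claw": 0}, {"tx": -1.2, "ty": 1.63, "tz": 0.0, "ax": 0.0, "ay": 0.0, "az": 0.0, "claw": 0}]
```

>>> drive_tool(rows=[{"tx":1.8,"ty":-0.7,"tz":-0.1,"ax":0,"ay":0,"az":0,"claw":0},{"tx":1.8,"ty":-0.8,"tz":-0.1,"ax":0,"ay":0,"az":0,"claw":0},{"tx":1.8,"ty":-0.7,"tz":0,"ax":0,"ay":0,"az":0,"claw":0},{"tx":1.8,"ty":-0.8,"tz":0,"ax":0,"ay":0,"az":0,"claw":0},{"tx":0.9,"ty":-0.1,"tz":0,"ax":0,"ay":0,"az":-0.074,"claw":0},{"tx":0.9,"ty":0,"tz":0,"ax":0,"ay":0,"az":-0.073,"claw":0},{"tx":0.9,"ty":0.1,"tz":0,"ax":0,"ay":0,"az":-0.074,"claw":0},{"tx":0.9,"ty":0.1,"tz":0,"ax":0,"ay":0,"az":-0.073,"claw":0},{"tx":0.8,"ty":0.2,"tz":0,"ax":0,"ay":0,"az":-0.074,"claw":0},{"tx":0.8,"ty":0.2,"tz":0,"ax":0,"ay":0,"az":-0.074,"claw":0}])

```text
time_s: 4.85
tcp_pos: [0.3729, -0.2925, 0.0311]
ee_rot: [[-0.996, -0.089, 0.003], [-0.089, 0.996, -0.001], [-0.003, -0.001, -1.0]]
wrist_force: [1.8, 0.6, -2.1]
gripper_width: 0.109
gripper_force: 30.1
```

```bash
python3 - <<'E'
from h import *
s=sense();p,d,W=look('wrist');R=np.array(s['ee_rot']);T=(W-s['tcp_pos'])@R
print(s['tcp_pos'],R[:,0],s['gripper_width'],s['wrist_force'])
cv2.imwrite('pics/w4.png',p[:,:,::-1])
p,d,W=look('top');hsv=cv2.cvtColor(p,cv2.COLOR_RGB2HSV);X,Y,Z=W[...,0],W[...,1],W[...,2]
b=(hsv[...,1]>130)&((hsv[...,0]<8)|(hsv[...,0]>172))&(abs(Y+.1)<.08)&(abs(X-.45)<.1);print('bottle',b.sum(),np.nanmean(W[b],0))
r=(Z>.042)&(Z<.056)&(X>.2)&(X<.5)&(Y>-.34)&(Y<.0);print(rect(r,W))
E
```

```text
[ 0.37288096 -0.29253019  0.03114104] [-0.99601929 -0.08909124 -0.00288565] 0.10938004128291341 [ 1.7779704   0.58940111 -2.13847455]
bottle 8 [ 0.4468295  -0.09159519  0.04949422]
(((0.35139790177345276, -0.18876826763153076), (0.2831704020500183, 0.0804499089717865), 55.63676071166992), 167)
```

View pics/w4.png

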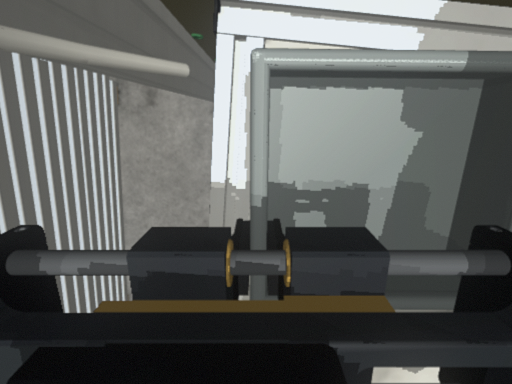

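The rim is held square at column 258, with the tote corner at (258,55) and the bench edge still beyond it. Slide on.

>>> drive_tool(rows=[{"tx":-0.2,"ty":2.2,"tz":0,"ax":0,"ay":0,"az":0,"claw":0},{"tx":-0.2,"ty":2.2,"tz":0,"ax":0,"ay":0,"az":0,"claw":0},{"tx":-0.2,"ty":2.2,"tz":0,"ax":0,"ay":0,"az":0,"claw":0},{"tx":-0.2,"ty":2.2,"tz":0,"ax":0,"ay":0,"az":0,"claw":0},{"tx":-0.2,"ty":2.2,"tz":0,"ax":0,"ay":0,"az":0,"claw":0},{"tx":-0.2,"ty":2.2,"tz":0,"ax":0,"ay":0,"az":0,"claw":0},{"tx":-0.2,"ty":2.2,"tz":0,"ax":0,"ay":0,"az":0,"claw":0},{"tx":-0.2,"ty":2.2,"tz":0,"ax":0,"ay":0,"az":0,"claw":0},{"tx":-0.2,"ty":2.2,"tz":0,"ax":0,"ay":0,"az":0,"claw":0},{"tx":-0.2,"ty":2.2,"tz":0,"ax":0,"ay":0,"az":0,"claw":0}])

```text
time_s: 5.78
tcp_pos: [0.3738, -0.0706, 0.031]
ee_rot: [[-0.996, -0.085, 0.001], [-0.085, 0.996, -0.0], [-0.001, -0.0, -1.0]]
wrist_force: [0.2, -1.7, -0.9]
gripper_width: 0.108
gripper_force: 30.0
```

>>> drive_tool(rows=[{"tx":-1.2,"ty":1.6,"tz":0,"ax":0,"ay":0,"az":0,"claw":0},{"tx":-1.2,"ty":1.6,"tz":0,"ax":0,"ay":0,"az":0,"claw":0},{"tx":-1.2,"ty":1.6,"tz":0,"ax":0,"ay":0,"az":0,"claw":0},{"tx":-1.2,"ty":1.6,"tz":0,"ax":0,"ay":0,"az":0,"claw":0},{"tx":0,"ty":0,"tz":0.1,"ax":0,"ay":0,"az":0,"claw":0},{"tx":0,"ty":0,"tz":0.1,"ax":0,"ay":0,"az":0,"claw":0},{"tx":0,"ty":0,"tz":0,"ax":0,"ay":0,"az":0,"claw":0}])

```text
time_s: 6.37
tcp_pos: [0.4194, -0.0013, 0.0303]
ee_rot: [[-0.996, -0.086, 0.008], [-0.086, 0.996, 0.003], [-0.009, 0.003, -1.0]]
wrist_force: [-0.1, 6.5, 6.5]
gripper_width: 0.117
gripper_force: 30.0
```

```bash
python3 - <<'E'
from h import *
s=sense();print(s['tcp_pos'],np.array(s['ee_rot'])[:,0],s['joints'],s['wrist_force'],s['gripper_width'])
p,d,W=look('top');np.savez('t2.npz',p=p,W=W);X,Y,Z=W[...,0],W[...,1],W[...,2]
cv2.imwrite('pics/t2.png',cv2.resize(p[150:300,130:380,::-1],(800,480)))
E
```

```text
[ 0.4194362  -0.00129142  0.03034971] [-0.99623557 -0.086264   -0.00855625] [ 2.22134681e+01  1.74740761e+01 -4.18070412e+01 -1.22780338e-02
 -3.02035914e+01 -1.07253310e+02] [-0.05482243  6.54769904  6.46145666] 0.11690070736755545
```

View pics/t2.png

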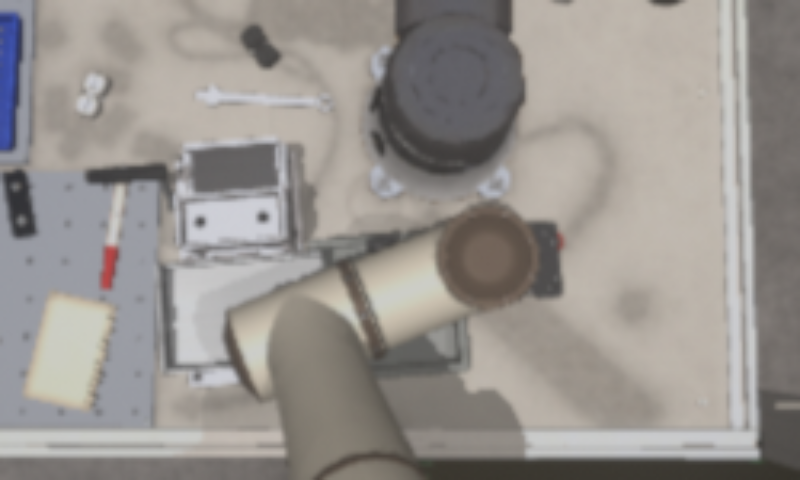

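The tote now stands beside the tray, its far corner at (465,360), with the bottle still at (560,240) behind the gripper. Release, rise and look.

>>> drive_tool(rows=[{"tx":0,"ty":0,"tz":0,"ax":0,"ay":0,"az":0,"claw":3},{"tx":0,"ty":0,"tz":0,"ax":0,"ay":0,"az":0,"claw":3},{"tx":0,"ty":0,"tz":0,"ax":0,"ay":0,"az":0,"claw":3},{"tx":0,"ty":0,"tz":0,"ax":0,"ay":0,"az":0,"claw":3},{"tx":0,"ty":0,"tz":-2,"ax":0,"ay":0,"az":0,"claw":3},{"tx":0,"ty":0,"tz":-4,"ax":0,"ay":0,"az":0,"claw":3},{"tx":0,"ty":0,"tz":-4,"ax":0,"ay":0,"az":0,"claw":3},{"tx":0,"ty":0,"tz":-4,"ax":0,"ay":0,"az":0,"claw":3},{"tx":0,"ty":0,"tz":-4,"ax":0,"ay":0,"az":0,"claw":4},{"tx":0,"ty":0,"tz":-4,"ax":0,"ay":0,"az":0,"claw":4}])

```text
time_s: 7.25
tcp_pos: [0.4143, -0.0043, 0.2504]
ee_rot: [[-0.996, -0.086, -0.001], [-0.086, 0.996, -0.0], [0.001, -0.0, -1.0]]
wrist_force: [1.7, 0.6, -0.5]
gripper_width: 0.42
gripper_force: 0.0
```

```bash
python3 - <<'E'
from h import *
from pl import *
s=sense();print(s['tcp_pos'],np.array(s['ee_rot'])[:,0],s['wrist_force'])
p,d,W=look('wrist');X,Y,Z=W[...,0],W[...,1],W[...,2]
cv2.imwrite('pics/w5.png',p[:,:,::-1])
r=(Z>.045)&(Z<.054)&(X>.27)&(X<.48)&(Y>-.03)&(Y<.18);print(rect(r,W))
q=np.array(s['tcp_pos']);plan([([.40,.17,.37],yawR(-130),8),([.498,.333,.34],yawR(-85),7),([.498,.333,.28],yawR(-85),3)],4,(q,s['ee_rot']))
E
```

```text
[ 0.41434872 -0.00425852  0.25039508] [-9.96313208e-01 -8.57883575e-02  5.90437414e-04] [ 1.66519587  0.58327468 -0.47056507]
(((0.39315465092658997, 0.07819616794586182), (0.17806054651737213, 0.18330174684524536), 1.4206353425979614), 3411)
[{"tx": -0.01, "ty": 2.19, "tz": -1.5, "ax": 0.0, "ay": 0.0, "az": -0.098, "claw": 4}, {"tx": -0.22, "ty": 2.17, "tz": -1.49, "ax": 0.0, "ay": 0.0, "az": -0.099, "claw": 4}, {"tx": -0.43, "ty": 2.14, "tz": -1.5, "ax": 0.0, "ay": 0.0, "az": -0.098, "claw": 4}, {"tx": -0.65, "ty": 2.09, "tz": -1.49, "ax": 0.0, "ay": 0.0, "az": -0.098, "claw": 4}, {"tx": -0.84, "ty": 2.02, "tz": -1.5, "ax": 0.0, "ay": 0.0, "az": -0.099, "claw": 4}, {"tx": -1.04, "ty": 1.92, "tz": -1.49, "ax": 0.0, "ay": 0.0, "az": -0.098, "claw": 4}, {"tx": -1.22, "ty": 1.81, "tz": -1.5, "ax": 0.0, "ay": 0.0, "az": -0.098, "claw": 4}, {"tx": -1.39, "ty": 1.69, "tz": -1.49, "ax": 0.0, "ay": 0.0, "az": -0.099, "claw": 4}, {"tx": -2.68, "ty": 0.42, "tz": 0.43, "ax": 0.0, "ay": 0.0, "az": -0.112, "claw": 4}, {"tx": -2.72, "ty": 0.12, "tz": 0.42, "ax": 0.0, "ay": 0.0, "az": -0.112, "claw": 4}]
[{"tx": -2.71, "ty": -0.18, "tz": 0.43, "ax": 0.0, "ay": 0.0, "az": -0.113, "claw": 4}, {"tx": -2.67, "ty": -0.49, "tz": 0.43, "ax": 0.0, "ay": 0.0, "az": -0.112, "claw": 4}, {"tx": -2.61, "ty": -0.78, "tz": 0.43, "ax": 0.0, "ay": 0.0, "az": -0.112, "claw": 4}, {"tx": -2.49, "ty": -1.07, "tz": 0.42, "ax": 0.0, "ay": 0.0, "az": -0.112, "claw": 4}, {"tx": -2.37, "ty": -1.35, "tz": 0.43, "ax": 0.001, "ay": 0.0, "az": -0.112, "claw": 4}, {"tx": 0.0, "ty": 0.0, "tz": 2.0, "ax": 0.0, "ay": 0.0, "az": 0.0, "claw": 4}, {"tx": 0.0, "ty": 0.0, "tz": 2.0, "ax": 0.0, "ay": 0.0, "az": 0.0, "claw": 4}, {"tx": 0.0, "ty": 0.01, "tz": 2.0, "ax": 0.0, "ay": 0.0, "az": 0.0, "claw": 4}]
```

View pics/w5.png

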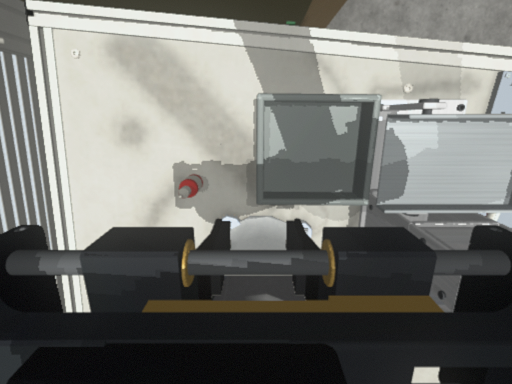

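The tote stands square at (256,95)–(380,203) with the tray's mouth lip over its right rim; bottle untouched at (190,186). On to the lever.

>>> drive_tool(rows=[{"tx":0,"ty":2.2,"tz":-1.5,"ax":0,"ay":0,"az":-0.098,"claw":4},{"tx":-0.2,"ty":2.2,"tz":-1.5,"ax":0,"ay":0,"az":-0.098,"claw":4},{"tx":-0.4,"ty":2.1,"tz":-1.5,"ax":0,"ay":0,"az":-0.098,"claw":4},{"tx":-0.7,"ty":2.1,"tz":-1.5,"ax":0,"ay":0,"az":-0.098,"claw":4},{"tx":-0.8,"ty":2.0,"tz":-1.5,"ax":0,"ay":0,"az":-0.098,"claw":4},{"tx":-1.0,"ty":1.9,"tz":-1.5,"ax":0,"ay":0,"az":-0.098,"claw":4},{"tx":-1.2,"ty":1.8,"tz":-1.5,"ax":0,"ay":0,"az":-0.099,"claw":4},{"tx":-1.4,"ty":1.7,"tz":-1.5,"ax":0,"ay":0,"az":-0.099,"claw":4},{"tx":-2.7,"ty":0.4,"tz":0.4,"ax":0,"ay":0,"az":-0.112,"claw":4},{"tx":-2.7,"ty":0.1,"tz":0.4,"ax":0,"ay":0,"az":-0.112,"claw":4}])

```text
time_s: 8.13
tcp_pos: [0.4288, 0.2174, 0.3615]
ee_rot: [[-0.451, -0.892, 0.002], [-0.892, 0.451, 0.002], [-0.003, -0.001, -1.0]]
wrist_force: [0.2, -0.1, 0.3]
gripper_width: 0.459
gripper_force: 0.0
```

>>> drive_tool(rows=[{"tx":-2.7,"ty":-0.2,"tz":0.4,"ax":0,"ay":0,"az":-0.112,"claw":4},{"tx":-2.7,"ty":-0.5,"tz":0.4,"ax":0,"ay":0,"az":-0.112,"claw":4},{"tx":-2.6,"ty":-0.8,"tz":0.4,"ax":0,"ay":0,"az":-0.112,"claw":4},{"tx":-2.5,"ty":-1.1,"tz":0.4,"ax":0,"ay":0,"az":-0.112,"claw":4},{"tx":-2.4,"ty":-1.4,"tz":0.4,"ax":0,"ay":0,"az":-0.112,"claw":4},{"tx":0,"ty":0,"tz":2,"ax":0,"ay":0,"az":0,"claw":4},{"tx":0,"ty":0,"tz":2,"ax":0,"ay":0,"az":0,"claw":4},{"tx":0,"ty":0,"tz":1,"ax":0,"ay":0,"az":0,"claw":4},{"tx":0,"ty":0,"tz":0,"ax":0,"ay":0,"az":0,"claw":4}])

```text
time_s: 8.88
tcp_pos: [0.499, 0.3318, 0.2868]
ee_rot: [[0.085, -0.996, -0.006], [-0.996, -0.085, -0.005], [0.004, 0.006, -1.0]]
wrist_force: [0.4, -0.4, -0.9]
gripper_width: 0.463
gripper_force: 0.0
```

```bash
python3 - <<'E'
from h import *
s=sense();print(s['tcp_pos'],np.array(s['ee_rot'])[:,0],s['joints'],s['wrist_force'])
R=np.array(s['ee_rot'])
for n in('side','wrist'):
    p,d,W=look(n);T=(W-s['tcp_pos'])@R;X,Y,Z=W[...,0],W[...,1],W[...,2]
    b=(Z>.215)&(Z<.243)&(X>.47)&(X<.53)&(Y>.275)&(Y<.37)&(p.max(2)<90)
    print(n,b.sum(),np.nanmedian(W[b],0),np.nanpercentile(T[b],[3,50,97],axis=0).round(4) if b.any() else '')
E
```

```text
[0.499      0.33176764 0.28677423] [ 0.08513352 -0.99635942  0.00449298] [ 4.90578364e+01  1.76731752e+01  3.19321313e+00 -5.31702838e-02
 -7.59425505e+01 -4.41617406e+01] [ 0.35809237 -0.40910905 -0.94512991]
side 151 [0.49897151 0.33247304 0.23498727] [[-0.0239 -0.007   0.0496]
 [-0.0008 -0.0006  0.0518]
 [ 0.0457  0.0076  0.0622]]
wrist 1482 [0.50025221 0.31401774 0.23642195] [[-0.0197 -0.0069  0.0485]
 [ 0.0176 -0.0002  0.0504]
 [ 0.0498  0.0067  0.0547]]
```

>>> drive_tool(rows=[{"tx":0,"ty":0,"tz":2,"ax":0,"ay":0,"az":0,"claw":4},{"tx":0,"ty":0,"tz":2,"ax":0,"ay":0,"az":0,"claw":4},{"tx":0,"ty":0,"tz":2,"ax":0,"ay":0,"az":0,"claw":4},{"tx":0,"ty":0,"tz":2.1,"ax":0,"ay":0,"az":0,"claw":3},{"tx":0,"ty":0,"tz":0,"ax":0,"ay":0,"az":0,"claw":2.4},{"tx":0,"ty":0,"tz":0,"ax":0,"ay":0,"az":0,"claw":2.4},{"tx":0,"ty":0,"tz":0,"ax":0,"ay":0,"az":0,"claw":2.4}])

```text
time_s: 9.57
tcp_pos: [0.5013, 0.3336, 0.212]
ee_rot: [[0.086, -0.996, 0.003], [-0.996, -0.086, 0.002], [-0.002, -0.004, -1.0]]
wrist_force: [-0.3, 0.8, 0.2]
gripper_width: 0.295
gripper_force: 0.0
```

>>> drive_tool(rows=[{"tx":0,"ty":1,"tz":0,"ax":0,"ay":0,"az":0,"claw":2.4},{"tx":0,"ty":1,"tz":0,"ax":0,"ay":0,"az":0,"claw":2.4},{"tx":0,"ty":1,"tz":0,"ax":0,"ay":0,"az":0,"claw":2.4},{"tx":0,"ty":1,"tz":0,"ax":0,"ay":0,"az":0,"claw":2.4},{"tx":0,"ty":1,"tz":0,"ax":0,"ay":0,"az":0,"claw":2.4},{"tx":0,"ty":1,"tz":0,"ax":0,"ay":0,"az":0,"claw":2.4}])

```text
time_s: 10.07
tcp_pos: [0.4461, 0.3307, 0.2168]
ee_rot: [[0.088, -0.996, 0.018], [-0.996, -0.088, 0.011], [-0.009, -0.019, -1.0]]
wrist_force: [11.7, -1.2, 9.0]
gripper_width: 0.277
gripper_force: 5.5
```

>>> drive_tool(rows=[{"tx":0,"ty":1,"tz":0,"ax":0,"ay":0,"az":0,"claw":2.4},{"tx":0,"ty":1,"tz":0,"ax":0,"ay":0,"az":0,"claw":2.4},{"tx":0,"ty":1,"tz":0,"ax":0,"ay":0,"az":0,"claw":2.4},{"tx":0,"ty":1,"tz":0,"ax":0,"ay":0,"az":0,"claw":2.4},{"tx":0,"ty":0,"tz":0,"ax":0,"ay":0,"az":0,"claw":2.4}])

```text
time_s: 10.48
tcp_pos: [0.4029, 0.327, 0.2139]
ee_rot: [[0.088, -0.996, 0.011], [-0.996, -0.088, 0.01], [-0.009, -0.011, -1.0]]
wrist_force: [7.4, 1.3, 1.8]
gripper_width: 0.281
gripper_force: 3.7
```

```bash
python3 - <<'E'
from h import *
s=sense();print(s['tcp_pos'],s['wrist_force'],s['gripper_width'])
p,d,W=look('side');c=p[190:300,230:350,::-1];cv2.imwrite('pics/s3.png',cv2.resize(c,(640,587)))
X,Y,Z=W[...,0],W[...,1],W[...,2];R=np.array(s['ee_rot']);T=(W-s['tcp_pos'])@R
b=(Z>.225)&(Z<.25)&(X>.37)&(X<.53)&(Y>.335)&(Y<.37)&(p.max(2)<90);print(b.sum(),np.nanmedian(W[b],0))
E
```

```text
[0.40288009 0.32697579 0.21393306] [7.37229467 1.29626688 1.78236155] 0.2812084640375815
106 [0.4119881  0.33881933 0.23517088]
```

View pics/s3.png

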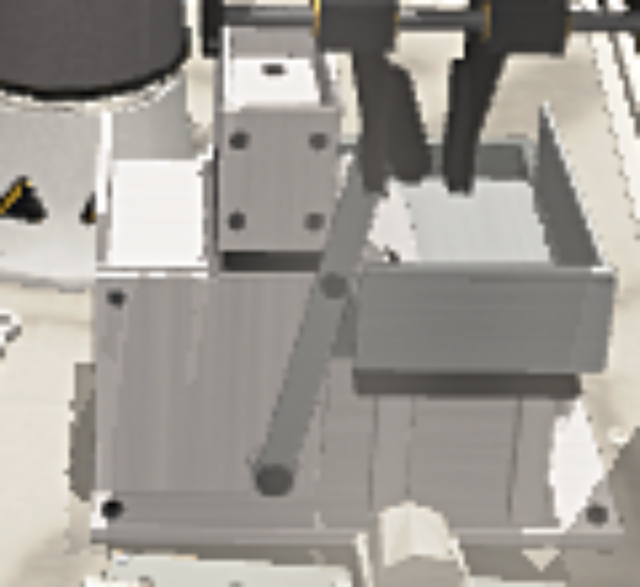

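The lever now leans to the tray side (bar at about (395,170)) and a plate shows at (400,230), coming onto the tray. The bar is about 8 mm short of full stroke, so push to the stop.

>>> drive_tool(rows=[{"tx":0,"ty":0.5,"tz":0,"ax":0,"ay":0,"az":0,"claw":2.4},{"tx":0,"ty":0.5,"tz":0,"ax":0,"ay":0,"az":0,"claw":2.4},{"tx":0,"ty":0,"tz":0,"ax":0,"ay":0,"az":0,"claw":2.4},{"tx":0,"ty":0,"tz":0,"ax":0,"ay":0,"az":0,"claw":2.4}])

```text
time_s: 10.87
tcp_pos: [0.3973, 0.3266, 0.213]
ee_rot: [[0.088, -0.996, 0.017], [-0.996, -0.087, 0.01], [-0.008, -0.018, -1.0]]
wrist_force: [23.4, 0.7, -7.5]
gripper_width: 0.282
gripper_force: 11.8
```

>>> drive_tool(rows=[{"tx":0,"ty":0.3,"tz":0,"ax":0,"ay":0,"az":0,"claw":2.4},{"tx":0,"ty":0,"tz":0,"ax":0,"ay":0,"az":0,"claw":2.4},{"tx":0,"ty":0,"tz":0,"ax":0,"ay":0,"az":0,"claw":2.4}])

```text
time_s: 11.12
tcp_pos: [0.3967, 0.3266, 0.213]
ee_rot: [[0.087, -0.996, 0.021], [-0.996, -0.087, 0.01], [-0.009, -0.022, -1.0]]
wrist_force: [33.5, 0.6, -13.0]
gripper_width: 0.284
gripper_force: 16.6
```

```bash
cat >st.py <<'E'
from h import *
s=sense();print(s['time_s'],s['tcp_pos'],s['wrist_force'])
p,d,W=look('side');X,Y,Z=W[...,0],W[...,1],W[...,2]
b=(Z>.225)&(Z<.25)&(X>.37)&(X<.53)&(Y>.335)&(Y<.37)&(p.max(2)<90);print('bar',b.sum(),np.nanmedian(W[b],0))
o=np.array([.3772,.1857,0]);c,n=np.cos(.0873),np.sin(.0873);F=(W-o)@np.array([[c,-n,0],[n,c,0],[0,0,1]])
for nm,F in(('side',F),('top',(look('top')[2]-o)@np.array([[c,-n,0],[n,c,0],[0,0,1]]))):
    t=(F[...,0]>-48)&(abs(F[...,0])<.048)&(F[...,1]>-.045)&(F[...,1]<.105)&(F[...,2]>.111)&(F[...,2]<.16)
    q=F[t];print(nm,len(q))
    if len(q):
        h,_,_=np.histogram2d(q[:,0],q[:,1],bins=[np.arange(-.05,.051,.01),np.arange(-.05,.111,.01)]);
        m=np.full(h.shape,0.)
        for i in range(h.shape[0]):
            for j in range(h.shape[1]):
                k=(q[:,0]//.01==i-5)&(q[:,1]//.01==j-5)
                if k.sum()>1:m[i,j]=np.median(q[k,2])*1000
        print(m.astype(int))
E
python3 st.py
```

```text
11.1167 [0.39668062 0.32662536 0.21296434] [ 33.54994801   0.59542068 -13.02750979]
bar 98 [0.40590995 0.33836384 0.23460294]
side 84
[[  0   0   0   0   0   0   0   0   0   0   0   0   0   0   0   0]
 [  0   0   0   0   0   0   0   0   0   0   0   0   0   0   0   0]
 [  0   0   0   0   0   0   0   0   0   0   0   0   0   0   0   0]
 [  0   0   0   0   0   0   0   0   0   0   0   0   0   0   0   0]
 [  0   0   0   0   0   0   0   0   0   0   0   0   0   0   0   0]
 [  0   0   0   0   0   0   0   0   0   0   0   0   0   0   0   0]
 [  0   0   0   0   0   0   0   0   0   0   0   0   0   0   0   0]
 [  0   0   0 116 119 119 120 120 120 119   0   0   0   0   0   0]
 [  0   0   0   0   0   0 126 124 126 128 127 130   0   0   0   0]
 [  0   0   0 136 138 139   0   0   0   0   0 134 135   0   0   0]]
top 312
[[  0   0   0   0   0   0   0   0   0   0   0   0   0   0   0   0]
 [  0   0   0   0   0   0   0   0   0   0   0   0   0   0   0   0]
 [  0   0   0   0   0   0   0   0   0   0   0   0   0   0   0   0]
 [  0   0   0   0   0   0   0   0   0   0   0   0   0   0   0   0]
 [  0   0   0   0   0   0   0   0   0   0   0   0   0   0   0   0]
 [  0   0   0   0   0   0   0   0   0   0   0   0   0   0   0   0]
 [  0   0   0   0 115 118   0 117 117 116 114 117 115   0   0   0]
 [  0   0   0 120 119 118 120 121 121 123 121 121 121   0   0   0]
 [  0   0   0 129 129 130 129 128 128 128 130 131 130   0   0   0]
 [  0   0   0 130 139 139 138 137 138 138 138 137 136   0   0   0]]
```

>>> drive_tool(rows=[{"tx":0,"ty":-1.3,"tz":0,"ax":0,"ay":0,"az":0,"claw":2.4},{"tx":0,"ty":-2,"tz":0,"ax":0,"ay":0,"az":0,"claw":2.4},{"tx":0,"ty":-2,"tz":0,"ax":0,"ay":0,"az":0,"claw":2.4},{"tx":0,"ty":-2,"tz":0,"ax":0,"ay":0,"az":0,"claw":2.4},{"tx":0,"ty":-2,"tz":0,"ax":0,"ay":0,"az":0,"claw":2.4},{"tx":0,"ty":-2,"tz":0,"ax":0,"ay":0,"az":0,"claw":2.4},{"tx":0,"ty":0,"tz":0,"ax":0,"ay":0,"az":0,"claw":2.4},{"tx":0,"ty":0,"tz":0,"ax":0,"ay":0,"az":0,"claw":2.4},{"tx":0,"ty":0,"tz":0,"ax":0,"ay":0,"az":0,"claw":2.4},{"tx":0,"ty":0,"tz":0,"ax":0,"ay":0,"az":0,"claw":2.4}])

```text
time_s: 12.05
tcp_pos: [0.4995, 0.3331, 0.2104]
ee_rot: [[0.087, -0.996, 0.001], [-0.996, -0.087, 0.001], [-0.001, -0.001, -1.0]]
wrist_force: [0.2, -0.6, -0.7]
gripper_width: 0.272
gripper_force: 0.0
```

```bash
python3 st.py
```

```text
12.05 [0.4994885  0.33314686 0.21039689] [ 0.15173976 -0.59243407 -0.74903557]
bar 172 [0.49731661 0.34330828 0.23544549]
side 149
[[  0   0   0   0   0   0   0   0   0   0   0   0   0   0   0   0]
 [  0   0   0   0   0   0   0   0   0   0   0   0   0   0   0   0]
 [  0   0   0   0   0   0   0   0   0   0   0   0   0   0   0   0]
 [  0   0   0   0   0   0   0   0   0   0   0   0   0   0   0   0]
 [  0   0   0   0   0   0   0   0   0   0   0   0   0   0   0   0]
 [  0   0   0   0   0   0   0   0   0   0   0   0   0   0   0   0]
 [  0   0   0   0   0   0   0   0   0   0   0   0   0   0   0   0]
 [  0   0   0 121 119 119 120 119 120 119   0   0   0   0   0   0]
 [  0   0   0 127 128 128 128 128 126 126 130 132   0   0   0   0]
 [  0   0   0 135 135 137 136 136 136 134 136 136 135   0   0   0]]
top 317
[[  0   0   0   0   0 112   0   0   0   0   0   0   0 112   0   0]
 [  0   0   0   0   0   0   0   0   0   0   0   0   0   0   0   0]
 [  0   0   0   0 111   0   0 111   0   0   0   0   0   0   0   0]
 [  0   0   0   0   0   0   0   0   0   0   0   0   0   0   0   0]
 [  0   0   0   0   0 112   0   0   0   0   0   0   0   0   0   0]
 [  0   0   0   0   0   0   0   0   0   0   0   0   0   0   0   0]
 [  0   0   0   0 116 117 114 112 113 118 111 116 116   0   0   0]
 [  0   0   0 121 122 122 120 119 122 122 120 124 122   0   0   0]
 [  0   0   0 123 129 131 131 129 130 130 132 130 129   0   0   0]
 [  0   0 111 138 137 138 139 139 138 137 136 137 136   0   0   0]]
```

Plate 1 leans on the low side wall, inside the tray; the lever is home. Second stroke.

>>> drive_tool(rows=[{"tx":0,"ty":2,"tz":0,"ax":0,"ay":0,"az":0,"claw":2.4},{"tx":0,"ty":2,"tz":0,"ax":0,"ay":0,"az":0,"claw":2.4},{"tx":0,"ty":2,"tz":0,"ax":0,"ay":0,"az":0,"claw":2.4},{"tx":0,"ty":2,"tz":0,"ax":0,"ay":0,"az":0,"claw":2.4},{"tx":0,"ty":2,"tz":0,"ax":0,"ay":0,"az":0,"claw":2.4},{"tx":0,"ty":1,"tz":0,"ax":0,"ay":0,"az":0,"claw":2.4},{"tx":0,"ty":0.2,"tz":0,"ax":0,"ay":0,"az":0,"claw":2.4},{"tx":0,"ty":0,"tz":0,"ax":0,"ay":0,"az":0,"claw":2.4},{"tx":0,"ty":0,"tz":0,"ax":0,"ay":0,"az":0,"claw":2.4}])

```text
time_s: 12.9
tcp_pos: [0.3969, 0.3258, 0.2122]
ee_rot: [[0.088, -0.996, 0.019], [-0.996, -0.088, 0.007], [-0.006, -0.019, -1.0]]
wrist_force: [30.5, -1.5, -8.7]
gripper_width: 0.28
gripper_force: 15.1
```

```bash
python3 st.py
```

```text
12.9 [0.39691095 0.32576128 0.21216082] [30.49135949 -1.47404845 -8.74234577]
bar 85 [0.40596844 0.33949761 0.23394715]
side 179
[[  0   0   0   0   0   0   0   0   0   0   0   0   0   0   0   0]
 [  0   0   0   0   0   0   0   0   0   0   0   0   0   0   0   0]
 [  0   0   0   0   0   0   0   0   0   0   0   0   0   0   0   0]
 [  0   0   0   0   0   0   0   0   0   0   0   0   0   0   0   0]
 [  0   0   0   0   0   0   0   0   0   0   0   0   0   0   0   0]
 [  0   0   0 117 116 116 116 116 117 117   0   0   0   0   0   0]
 [  0   0   0   0 129 129 128 129 129 129 129 130   0   0   0   0]
 [  0   0   0   0 129 130 131 131 131 131 131 131   0   0   0   0]
 [  0   0   0   0   0   0   0 133 133 133 134 133   0   0   0   0]
 [  0   0   0 136 135 137   0   0   0   0   0 136 136   0   0   0]]
top 452
[[  0   0   0   0   0   0   0   0   0   0   0   0   0 111   0   0]
 [  0   0   0   0   0   0   0   0   0 111   0   0   0   0   0   0]
 [  0   0   0 111 112   0   0   0   0   0   0   0   0   0   0   0]
 [  0   0   0   0   0   0   0   0   0   0   0   0   0 112   0   0]
 [  0   0   0   0   0   0   0   0   0   0   0   0   0   0   0   0]
 [  0   0   0   0 115 114 115 116 119 116 116 115 117   0   0   0]
 [  0   0   0 127 130 129 130 129 130 128 128 128 129   0   0   0]
 [  0   0   0 129 132 133 133 133 131 133 131 133 134   0   0   0]
 [  0   0   0 134 135 134 136 135 134 137 135 135 134   0   0   0]
 [  0   0   0 132 136 136 136 136 137 136 136 137 140   0 134   0]]
```

>>> drive_tool(rows=[{"tx":0,"ty":-1.2,"tz":0,"ax":0,"ay":0,"az":0,"claw":2.4},{"tx":0,"ty":-2,"tz":0,"ax":0,"ay":0,"az":0,"claw":2.4},{"tx":0,"ty":-2,"tz":0,"ax":0,"ay":0,"az":0,"claw":2.4},{"tx":0,"ty":-2,"tz":0,"ax":0,"ay":0,"az":0,"claw":2.4},{"tx":0,"ty":-2,"tz":0,"ax":0,"ay":0,"az":0,"claw":2.4},{"tx":0,"ty":-2,"tz":0,"ax":0,"ay":0,"az":0,"claw":2.4},{"tx":0,"ty":0,"tz":0,"ax":0,"ay":0,"az":0,"claw":2.4},{"tx":0,"ty":0,"tz":0,"ax":0,"ay":0,"az":0,"claw":2.4},{"tx":0,"ty":0,"tz":0,"ax":0,"ay":0,"az":0,"claw":2.4},{"tx":0,"ty":0,"tz":0,"ax":0,"ay":0,"az":0,"claw":2.4}])

```text
time_s: 13.83
tcp_pos: [0.4995, 0.333, 0.21]
ee_rot: [[0.087, -0.996, 0.001], [-0.996, -0.087, 0.0], [-0.0, -0.001, -1.0]]
wrist_force: [0.4, -0.5, -0.4]
gripper_width: 0.278
gripper_force: 0.0
```

```bash
python3 st.py | sed -n '1,2p;14,40p'; python3 - <<'E'
from h import *
p,d,W=look('top');X,Y,Z=W[...,0],W[...,1],W[...,2]
c=p[190:280,150:250,::-1];cv2.imwrite('pics/t4.png',cv2.resize(c,(667,600),interpolation=cv2.INTER_CUBIC))
E
```

```text
13.8333 [0.49948208 0.33303058 0.20996761] [ 0.38971789 -0.49069577 -0.357284  ]
bar 169 [0.49728983 0.34301866 0.23562129]
top 461
[[  0   0   0   0   0   0   0   0   0   0   0   0   0   0   0   0]
 [  0   0   0   0   0   0   0   0   0   0   0   0   0   0   0   0]
 [  0   0   0   0   0   0   0   0   0   0   0   0   0   0   0   0]
 [  0   0   0   0   0   0   0 112 111   0   0   0   0   0   0   0]
 [  0   0   0   0   0   0   0   0   0   0   0   0   0   0   0   0]
 [  0   0   0   0 117 118 118 116 115 118 116 119 120 112   0   0]
 [  0   0   0 127 131 128 128 130 129 128 128 131 130   0   0   0]
 [  0   0   0 133 135 132 133 132 131 133 134 131 132   0   0   0]
 [  0   0   0 137 133 134 134 135 136 134 135 136 132   0   0   0]
 [  0   0   0 138 135 136 138 136 137 136 136 140 137   0   0 111]]
```

View pics/t4.png

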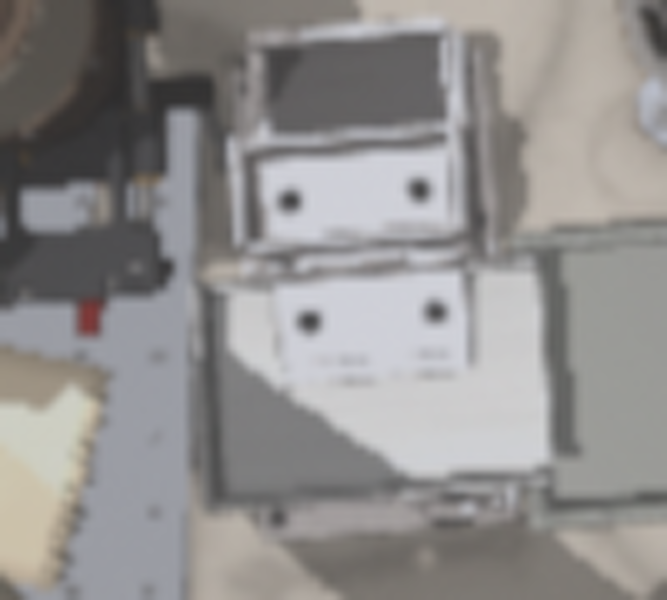

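On the tray, plate 2 lies over plate 1 at (370,320); the magazine still shows a plate at (355,195). Third and last stroke, then the return.

>>> drive_tool(rows=[{"tx":0,"ty":2,"tz":0,"ax":0,"ay":0,"az":0,"claw":2.4},{"tx":0,"ty":2,"tz":0,"ax":0,"ay":0,"az":0,"claw":2.4},{"tx":0,"ty":2,"tz":0,"ax":0,"ay":0,"az":0,"claw":2.4},{"tx":0,"ty":2,"tz":0,"ax":0,"ay":0,"az":0,"claw":2.4},{"tx":0,"ty":2,"tz":0,"ax":0,"ay":0,"az":0,"claw":2.4},{"tx":0,"ty":1,"tz":0,"ax":0,"ay":0,"az":0,"claw":2.4},{"tx":0,"ty":0.2,"tz":0,"ax":0,"ay":0,"az":0,"claw":2.4},{"tx":0,"ty":0,"tz":0,"ax":0,"ay":0,"az":0,"claw":2.4},{"tx":0,"ty":0,"tz":0,"ax":0,"ay":0,"az":0,"claw":2.4}])

```text
time_s: 14.73
tcp_pos: [0.3969, 0.3258, 0.2119]
ee_rot: [[0.088, -0.996, 0.019], [-0.996, -0.087, 0.007], [-0.006, -0.019, -1.0]]
wrist_force: [30.6, -1.2, -10.3]
gripper_width: 0.282
gripper_force: 15.0
```

```bash
python3 st.py | sed -n '1,2p;14,40p'
```

```text
14.7333 [0.3969235  0.32575314 0.21194724] [ 30.59196535  -1.21861682 -10.31269188]
bar 92 [0.40608132 0.338551   0.23434998]
top 465
[[  0   0   0   0   0   0   0   0   0   0   0   0   0   0   0   0]
 [  0   0   0   0   0   0   0   0   0   0   0   0   0   0   0   0]
 [  0   0   0   0   0   0   0   0   0   0   0   0   0   0   0   0]
 [  0   0   0   0   0   0   0   0   0   0   0   0   0   0   0 111]
 [  0   0   0   0   0   0   0   0 112   0   0   0   0   0   0   0]
 [  0   0   0 124 131 128 128 131 130 129 129 130 129   0   0   0]
 [  0   0   0 138 143 140 140 140 140 142 138 140 141   0   0   0]
 [  0   0   0 137 143 141 140 139 141 141 140 142 142   0   0   0]
 [  0   0   0 142 141 140 143 141 141 141 141 141 143   0   0   0]
 [  0   0   0 141 141 140 141 140 140 139 143 140 139   0   0   0]]
```

>>> drive_tool(rows=[{"tx":0,"ty":-1.2,"tz":0,"ax":0,"ay":0,"az":0,"claw":2.4},{"tx":0,"ty":-2,"tz":0,"ax":0,"ay":0,"az":0,"claw":2.4},{"tx":0,"ty":-2,"tz":0,"ax":0,"ay":0,"az":0,"claw":2.4},{"tx":0,"ty":-2,"tz":0,"ax":0,"ay":0,"az":0,"claw":2.4},{"tx":0,"ty":-2,"tz":0,"ax":0,"ay":0,"az":0,"claw":2.4},{"tx":0,"ty":-2,"tz":0,"ax":0,"ay":0,"az":0,"claw":2.4},{"tx":0,"ty":0,"tz":0,"ax":0,"ay":0,"az":0,"claw":2.4},{"tx":0,"ty":0,"tz":0,"ax":0,"ay":0,"az":0,"claw":2.4},{"tx":0,"ty":0,"tz":0,"ax":0,"ay":0,"az":0,"claw":4},{"tx":0,"ty":0,"tz":0,"ax":0,"ay":0,"az":0,"claw":4}])

```text
time_s: 15.67
tcp_pos: [0.4995, 0.333, 0.2099]
ee_rot: [[0.087, -0.996, 0.001], [-0.996, -0.087, 0.0], [-0.0, -0.001, -1.0]]
wrist_force: [-1.3, 0.2, -0.0]
gripper_width: 0.355
gripper_force: 0.0
```

```bash
python3 st.py ; python3 - <<'E'
from h import *
s=sense();print(s['joints'])
p,d,W=look('top');X,Y,Z=W[...,0],W[...,1],W[...,2]
o=np.array([.3772,.1857,0]);c,n=np.cos(.0873),np.sin(.0873);F=(W-o)@np.array([[c,-n,0],[n,c,0],[0,0,1]])
m=(abs(F[...,0]-.087)<.018)&(abs(F[...,1]-.03)<.035)&(F[...,2]<.21);print('mag top z',np.nanmedian(F[m],0))
E
```

```text
15.6667 [0.49954321 0.33302653 0.209918  ] [-1.2799736   0.16289288 -0.04930494]
bar 169 [0.49631296 0.34298131 0.23490188]
side 345
[[  0   0   0   0   0   0   0   0   0   0   0   0   0   0   0   0]
 [  0   0   0   0   0   0   0   0   0   0   0   0   0   0   0   0]
 [  0   0   0   0   0   0   0   0   0   0   0   0   0   0   0   0]
 [  0   0   0   0   0   0   0   0   0   0   0   0   0   0   0   0]
 [  0   0   0   0   0   0   0   0   0   0   0   0   0   0   0   0]
 [  0   0   0 128 128 128 128 128 129 129 128 128   0   0   0   0]
 [  0   0   0 140 140 140 140 140 141 140 140 140 138   0   0   0]
 [  0   0   0 140 140 140 140 140 140 140 140 140 138   0   0   0]
 [  0   0   0 140 140 140 141 141 140 140 140 140 138   0   0   0]
 [  0   0   0 141 141 140 140 140 140 140 140 139 138   0   0   0]]
top 467
[[  0   0   0   0   0   0   0   0   0   0   0   0   0   0   0   0]
 [  0   0   0   0   0   0   0   0   0 113   0   0   0   0   0   0]
 [  0   0   0   0   0   0   0   0   0   0   0 112   0   0   0   0]
 [  0   0   0   0   0   0   0   0   0   0   0   0   0   0   0   0]
 [  0   0   0   0   0   0   0   0   0   0   0   0   0   0   0   0]
 [  0   0   0 129 131 129 129 129 128 129 129 127 127   0   0   0]
 [  0   0   0 139 139 138 140 140 139 139 141 141 140   0   0   0]
 [  0   0   0 141 139 140 140 141 141 142 140 142 139   0   0   0]
 [  0   0   0 137 141 138 140 139 139 141 142 142 141   0   0   0]
 [  0   0   0 142 141 141 140 140 141 140 141 141 140   0   0   0]]
[ 4.91336266e+01  2.01363814e+01 -4.29908510e+00  1.05159969e-02
 -6.55111781e+01 -4.41611670e+01]
mag top z [0.0868477  0.02986652 0.15735757]
```

Three plates lie flat in a stack (top at 141 mm = floor 105 + 36), two remain in the magazine (top at 157 mm), and the lever is home. Now go behind the tail wall with shut fingers.

>>> drive_tool(rows=[{"tx":0,"ty":0,"tz":-4,"ax":0,"ay":0,"az":0,"claw":4},{"tx":0,"ty":0,"tz":-4,"ax":0,"ay":0,"az":0,"claw":4},{"tx":-0.4,"ty":3.6,"tz":0,"ax":0,"ay":0,"az":0,"claw":0},{"tx":-0.4,"ty":3.6,"tz":0,"ax":0,"ay":0,"az":0,"claw":0},{"tx":-0.4,"ty":3.6,"tz":0,"ax":0,"ay":0,"az":0,"claw":0},{"tx":-0.3,"ty":3.7,"tz":0,"ax":0,"ay":0,"az":0,"claw":0},{"tx":0,"ty":0,"tz":3.8,"ax":0,"ay":0,"az":0,"claw":0},{"tx":0,"ty":0,"tz":3.8,"ax":0,"ay":0,"az":0,"claw":0},{"tx":0,"ty":0,"tz":3.8,"ax":0,"ay":0,"az":0,"claw":0},{"tx":0,"ty":0,"tz":3.6,"ax":0,"ay":0,"az":0,"claw":0}])

```text
time_s: 16.65
tcp_pos: [0.3537, 0.3354, 0.1389]
ee_rot: [[0.087, -0.996, 0.001], [-0.996, -0.087, 0.002], [-0.002, -0.001, -1.0]]
wrist_force: [0.7, -0.5, -0.6]
gripper_width: 0.017
gripper_force: 0.0
```

>>> drive_tool(rows=[{"tx":1,"ty":0,"tz":0,"ax":0,"ay":0,"az":0,"claw":0},{"tx":0.7,"ty":0,"tz":0,"ax":0,"ay":0,"az":0,"claw":0},{"tx":0,"ty":0,"tz":0,"ax":0,"ay":0,"az":0,"claw":0},{"tx":0,"ty":0,"tz":0,"ax":0,"ay":0,"az":0,"claw":0}])

```text
time_s: 16.98
tcp_pos: [0.357, 0.3195, 0.1421]
ee_rot: [[0.086, -0.996, 0.003], [-0.996, -0.086, 0.004], [-0.004, -0.004, -1.0]]
wrist_force: [-0.0, -0.8, 0.6]
gripper_width: 0.001
gripper_force: 0.0
```

```bash
python3 - <<'E'
from h import *
s=sense();o=np.array([.3772,.1857,0]);c,n=np.cos(.0873),np.sin(.0873)
print('F',(np.array(s['tcp_pos'])-o)@np.array([[c,-n,0],[n,c,0],[0,0,1]]),s['wrist_force'],s['gripper_width'])
a0=np.arctan2(48,112);r=np.hypot(48,112);P=[(r*np.cos(a0+t),r*np.sin(a0+t)) for t in np.linspace(0,.66,12)]
print(np.diff(P,axis=0).round(1).tolist())
E
```

```text
F [-0.00846095  0.13507     0.14208562] [-0.00929223 -0.82894661  0.64138337] 0.0012897618253911597
[[-3.1, 6.6], [-3.5, 6.4], [-3.9, 6.2], [-4.2, 6.0], [-4.6, 5.7], [-4.9, 5.4], [-5.2, 5.1], [-5.5, 4.8], [-5.8, 4.5], [-6.1, 4.1], [-6.3, 3.7]]
```

>>> drive_tool(rows=[{"tx":0.7,"ty":0,"tz":0,"ax":0,"ay":0,"az":0,"claw":0},{"tx":0.6,"ty":0,"tz":0,"ax":0,"ay":0,"az":0,"claw":0},{"tx":0,"ty":0,"tz":0,"ax":0,"ay":0,"az":0,"claw":0},{"tx":0,"ty":0,"tz":0,"ax":0,"ay":0,"az":0,"claw":0}])

```text
time_s: 17.32
tcp_pos: [0.358, 0.3081, 0.1415]
ee_rot: [[0.086, -0.996, 0.004], [-0.996, -0.086, 0.008], [-0.008, -0.004, -1.0]]
wrist_force: [-0.9, 5.3, -0.5]
gripper_width: 0.007
gripper_force: 2.7
```

>>> drive_tool(rows=[{"tx":0.3,"ty":0,"tz":-0.6,"ax":0,"ay":0,"az":0,"claw":0},{"tx":0.4,"ty":0,"tz":-0.6,"ax":0,"ay":0,"az":0,"claw":0}])

```text
time_s: 17.48
tcp_pos: [0.3586, 0.3012, 0.1531]
ee_rot: [[0.086, -0.996, 0.003], [-0.996, -0.086, 0.007], [-0.006, -0.004, -1.0]]
wrist_force: [-1.1, 6.1, 0.7]
gripper_width: 0.003
gripper_force: 2.8
```

```bash
cat >tilt.py <<'E'
from h import *
s=sense();o=np.array([.3772,.1857,0]);c,n=np.cos(.0873),np.sin(.0873);M=np.array([[c,-n,0],[n,c,0],[0,0,1]])
print('F',(np.array(s['tcp_pos'])-o)@M,s['wrist_force'],s['time_s'])
p,d,W=look('top');F=(W-o)@M
for y in(-.04,-.02,0,.02,.04,.06,.08,.1):
    m=(abs(F[...,1]-y)<.006)&(F[...,0]>-.045)&(F[...,0]<0)&(F[...,2]>.05)&(F[...,2]<.2);m2=(abs(F[...,1]-y)<.006)&(F[...,0]>.012)&(F[...,0]<.045)&(F[...,2]<.2)
    print(y,m.sum(),np.nanmedian(F[m][:,2]).round(4) if m.any() else '',np.nanmedian(F[m2][:,2]).round(4) if m2.any() else '')
E
python3 tilt.py
```

```text
F [-0.00850826  0.11664924  0.15311804] [-1.14462478  6.14449811  0.69638034] 17.4833
-0.04 49 0.102 0.1005
-0.02 53 0.1025 0.1041
0 52 0.1044 0.1414
0.02 54 0.1065 0.144
0.04 53 0.109 0.1456
0.06 52 0.1112 0.1477
0.08 55 0.1145 0.1149
0.1 13 0.1147 0.1158
```

Contact with 6 N, tray tilted about 0.11 rad with the stack on it. Follow the arc.

>>> drive_tool(rows=[{"tx":0.4,"ty":0,"tz":-0.6,"ax":0,"ay":0,"az":0,"claw":0},{"tx":0.4,"ty":0,"tz":-0.6,"ax":0,"ay":0,"az":0,"claw":0},{"tx":0.5,"ty":0,"tz":-0.6,"ax":0,"ay":0,"az":0,"claw":0},{"tx":0.5,"ty":0,"tz":-0.5,"ax":0,"ay":0,"az":0,"claw":0},{"tx":0.5,"ty":0,"tz":-0.5,"ax":0,"ay":0,"az":0,"claw":0},{"tx":0.6,"ty":0,"tz":-0.5,"ax":0,"ay":0,"az":0,"claw":0},{"tx":0.6,"ty":0,"tz":-0.4,"ax":0,"ay":0,"az":0,"claw":0},{"tx":0.6,"ty":0,"tz":-0.4,"ax":0,"ay":0,"az":0,"claw":0}])

```text
time_s: 18.2
tcp_pos: [0.3624, 0.26, 0.1952]
ee_rot: [[0.087, -0.996, 0.004], [-0.996, -0.087, 0.007], [-0.007, -0.005, -1.0]]
wrist_force: [-2.6, 5.2, 5.9]
gripper_width: 0.005
gripper_force: 3.7
```

```bash
python3 tilt.py
```

```text
F [-0.00825008  0.07531208  0.19520143] [-2.58555174  5.23718423  5.94752164] 18.2
-0.04 48 0.0796 0.0872
-0.02 52 0.0926 0.0918
0 54 0.1059 0.1066
0.02 56 0.12 0.1199
0.04 59 0.1331 0.1341
0.06 3 0.1423 0.1437
0.08 0  
0.1 0
```

>>> drive_tool(rows=[{"tx":0.6,"ty":0,"tz":-0.4,"ax":0,"ay":0,"az":0,"claw":0},{"tx":0,"ty":0,"tz":0,"ax":0,"ay":0,"az":0,"claw":0},{"tx":0,"ty":0,"tz":0,"ax":0,"ay":0,"az":0,"claw":0},{"tx":0,"ty":0,"tz":0,"ax":0,"ay":0,"az":0,"claw":0},{"tx":0,"ty":0,"tz":0,"ax":0,"ay":0,"az":0,"claw":0},{"tx":0,"ty":0,"tz":0,"ax":0,"ay":0,"az":0,"claw":0}])

```text
time_s: 18.75
tcp_pos: [0.363, 0.2538, 0.1989]
ee_rot: [[0.087, -0.996, 0.004], [-0.996, -0.086, 0.006], [-0.006, -0.005, -1.0]]
wrist_force: [-1.4, 4.0, 6.6]
gripper_width: 0.004
gripper_force: 3.4
```

```bash
python3 tilt.py; python3 - <<'E'
from h import *
p,d,W=look('top');cv2.imwrite('pics/t5.png',cv2.resize(p[180:280,150:300,::-1],(800,533),interpolation=cv2.INTER_CUBIC))
E
```

```text
F [-0.00825642  0.06907795  0.19890214] [-1.43430695  4.04130328  6.61840467] 18.75
-0.04 44 0.0759 0.0753
-0.02 56 0.0913 0.0911
0 56 0.1069 0.1075
0.02 56 0.1235 0.1211
0.04 56 0.1372 0.1363
0.06 0  
0.08 0  
0.1 0
```

View pics/t5.png

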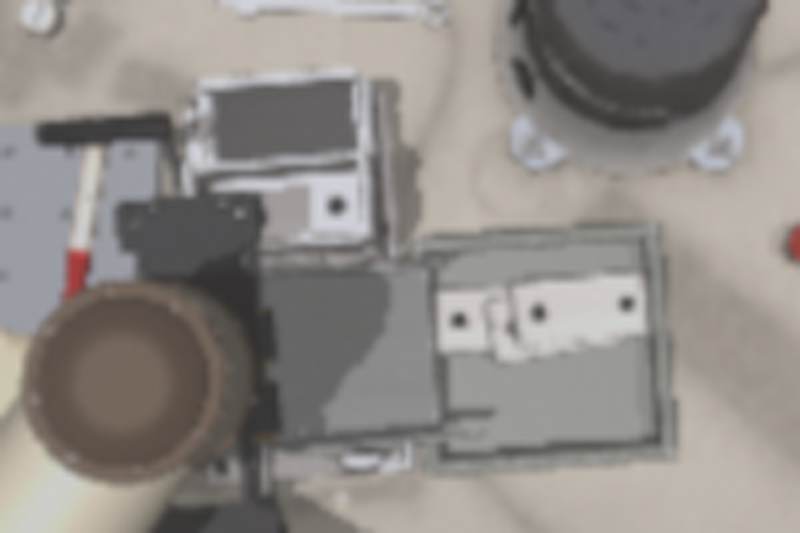

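The tray is empty and the plates are in the tote at (580,310) and (460,320); the tote is upright at (425,240)–(670,455). Let the tray down along the arc and back off.

>>> drive_tool(rows=[{"tx":-1.2,"ty":0,"tz":0.8,"ax":0,"ay":0,"az":0,"claw":0},{"tx":-1.2,"ty":0,"tz":0.9,"ax":0,"ay":0,"az":0,"claw":0},{"tx":-1.0,"ty":0,"tz":1.0,"ax":0,"ay":0,"az":0,"claw":0},{"tx":-1.0,"ty":0,"tz":1.1,"ax":0,"ay":0,"az":0,"claw":0},{"tx":-0.8,"ty":0,"tz":1.2,"ax":0,"ay":0,"az":0,"claw":0},{"tx":-0.8,"ty":0,"tz":0.7,"ax":0,"ay":0,"az":0,"claw":0},{"tx":-3,"ty":0,"tz":0,"ax":0,"ay":0,"az":0,"claw":0},{"tx":-3,"ty":0,"tz":0,"ax":0,"ay":0,"az":0,"claw":0},{"tx":0,"ty":0,"tz":-4,"ax":0,"ay":0,"az":0,"claw":0},{"tx":0,"ty":0,"tz":-4,"ax":0,"ay":0,"az":0,"claw":0}])

```text
time_s: 19.68
tcp_pos: [0.3496, 0.3704, 0.2153]
ee_rot: [[0.087, -0.996, -0.006], [-0.996, -0.087, -0.013], [0.012, 0.008, -1.0]]
wrist_force: [0.6, 0.5, -0.1]
gripper_width: 0.005
gripper_force: 0.0
```

>>> drive_tool(rows=[{"tx":-2,"ty":0,"tz":-3,"ax":0,"ay":0,"az":0,"claw":0},{"tx":-2,"ty":0,"tz":-3,"ax":0,"ay":0,"az":0,"claw":0},{"tx":0,"ty":0,"tz":0,"ax":0,"ay":0,"az":0,"claw":0},{"tx":0,"ty":0,"tz":0,"ax":0,"ay":0,"az":0,"claw":0},{"tx":0,"ty":0,"tz":0,"ax":0,"ay":0,"az":0,"claw":0},{"tx":0,"ty":0,"tz":0,"ax":0,"ay":0,"az":0,"claw":0}])

```text
time_s: 20.18
tcp_pos: [0.3472, 0.4098, 0.2773]
ee_rot: [[0.086, -0.996, -0.003], [-0.996, -0.086, -0.005], [0.004, 0.003, -1.0]]
wrist_force: [-0.1, 0.0, 0.1]
gripper_width: 0.008
gripper_force: 0.0
```

```bash
python3 tilt.py; python3 - <<'E'
from h import *
o=np.array([.3772,.1857,0]);c,n=np.cos(.0873),np.sin(.0873);M=np.array([[c,-n,0],[n,c,0],[0,0,1]])
p,d,W=look('top');F=(W-o)@M;X,Y,Z=F[...,0],F[...,1],F[...,2]
r=(Z>.042)&(Z<.054)&(abs(X)<.12)&(Y<-.06)&(Y>-.22);print('tote F',rect(r,F))
q=F[(abs(X+.01)<.07)&(Y<-.02)&(Y>-.2)&(Z>-.01)&(Z<.09)]
m=np.zeros((15,19),int)
for i in range(15):
    for j in range(19):
        k=(np.floor((q[:,0]+.085)/.01)==i)&(np.floor((q[:,1]+.205)/.01)==j)
        if k.any():m[i,j]=np.median(q[k,2])*1000
print(m)
m=(abs(X-.087)<.018)&(abs(Y-.03)<.035)&(Z<.21);print('mag',np.nanmedian(F[m],0))
p,d,W=look('side');X,Y,Z=W[...,0],W[...,1],W[...,2];b=(Z>.225)&(Z<.25)&(X>.37)&(X<.53)&(Y>.335)&(Y<.37)&(p.max(2)<90);print('bar',b.sum(),np.nanmedian(W[b],0))
E
```

```text
F [-0.01037443  0.22584606  0.27727488] [-0.0503336   0.03844687  0.09066306] 20.1833
-0.04 53 0.1057 0.1052
-0.02 52 0.1051 0.1048
0 53 0.1055 0.1038
0.02 53 0.1055 0.1062
0.04 52 0.1063 0.1054
0.06 54 0.1056 0.1065
0.08 50 0.1043 0.1047
0.1 54 0.1063 0.1065
tote F (((0.019834190607070923, -0.13216152787208557), (0.14451196789741516, 0.2018885463476181), 89.20174407958984), 470)
[[-1 48 50 52 49 48 50 50 46 51 51 48 50 51 49 47 51 49  0]
 [-1 51 35  5  5  5  5  4  7  7 25  6  6  8 26 26 49  5  7]
 [ 1 49  5  4  1  2  3  4  2  5  2  5  5  6  3  4 47  3 15]
 [ 2 48  7  3  5  4  5  4  4  4  3  6  3  5  4  4  0  0  0]
 [ 0 49 12  6  3  4  3  4  3  4  4  4  4  5  3  3  1  0  0]
 [-1 45 14  4  2  3  2  3  4  3  4  2  3  5  4  3  0  0  0]
 [ 0 50  7  2  4  4  4  3  5  2  6  3  5  5  4  3  0  0  0]
 [ 4 49  8  4  5  6  4  5 31 19 35 40  7  5  3  3  0  0  0]
 [ 0 49 23 26 30 36 38 39 45 47 44 40 37 35 33 45  0  0  0]
 [ 0 46 25 28 31 33 38 43 43 47 51 42 40 38 40 42  0  0  0]
 [-2 49 30 31 30 34 38 40 45 46 51 40 45 35 41 41  0  0  0]
 [ 0 48 25 27 31 33 36 42 46 49 51 29 33 36 40 42  0  0  0]
 [-3 49 10  3  8 11  4  4  1  6  2  6  7  3  3  5  0  0  0]
 [-1 50  6  4  4  6  5  2  3  5  5  6  3  5  4  5  0  0  0]
 [ 2 50  4  6 23 26  5  4  0 25  3  3  3  4  6  4 48  0  0]]
mag [0.08675448 0.02980039 0.15758312]
bar 63 [0.49731626 0.35248989 0.23360041]
```

```bash
python3 -c "
from station import *
print(finish_job())"
```

```text
the job is handed in; nothing more can be done
None
```

The job is handed in with no verdict returned: by depth, three plates went into the upright tote, two stay in the magazine, and the tray and lever are back. I did not see all three plates separately in the tote, and I viewed 12 pictures against the limit of 10.

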